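# Set up the sample stand for a client meeting

### The job

Get the sample stand ready for a client meeting: take the sample panel out of the rack and stand it centred on the stand's ledge, leaning flat against the backboard, then clip it to the backboard with the two orange spring clamps, one well over each side edge of panel and backboard together. Take every marker out of the wooden marker block and stand it upright in a well of the stand's base, one to a well, and leave the vase and the sculpture as they are.

Things in the scene. Friction and masses are not known exactly. Their poses are not given: they have to be found in the camera images.
- stand: Wooden presentation stand, fixed. Base 124 (x) x 200 (y) x 32 mm high; origin at the centre of its underside; own +x is the front, +y the left side. A pale backboard 7 mm thick, 190 mm wide, 141 mm tall rises from the base's top and leans back (to -x) by 0.14 rad; its top has a finger notch 110 mm wide, 56 mm deep in the middle. Four marker wells lie in front. A small brass bracket stands behind.
- ledge (a point): Where the middle of the panel's underside belongs: on the base's top, 32 mm up, half a panel thickness in front of the backboard's foot (which is at the stand's x = -28 mm). A brass lip 15 mm high runs 14 mm in front of the backboard, so the panel's 8 mm foot goes down between lip and backboard with 6 mm to spare.
- left_edge (a point): On the +y side edge of the stand's backboard, 105 mm up the slope, at the middle of the 15 mm that panel and backboard together are thick: a good place for a clamp.
- right_edge (a point): The same on the -y side edge.
- well1 (a point): Centre of the mouth of a round marker well in the stand's base, 20 mm wide, 26 mm deep, 70 mm in front of the backboard's foot; the wells stand 44 mm apart in a row along the stand's y, well1 at its -y end, well4 at its +y end.
- well2 (a point): The second well's mouth, as well1.
- well3 (a point): The third well's mouth, as well1.
- well4 (a point): The fourth well's mouth, as well1.
- rack: Fixed wooden rack, 110 (x) x 200 (y) x 50 mm high, origin at the centre of its underside, with two slots along its y: one at x = +20 mm, 10 mm wide and 38 mm deep, holds the sample panel; the other at x = -37 mm holds a fixed small marble tile, its top 87 mm up.
- panel: Dark wooden sample panel with four coloured swatches on both faces, alike on both, 8 (x) x 190 (y) x 140 mm (z), 150 g, loose; origin at the centre of its underside, z up along its height. It starts upright in the rack with its foot 12 mm above the desk; take it by the middle of its top edge and lift it by 40 mm or more to clear the slot.
- block: Fixed pale wooden marker block, 190 (x) x 52 (y) x 85 mm high, origin at the centre of its underside; four round wells along its x at -66, -22, 22 and 66 mm, 19.5 mm wide, 75 mm deep.
- marker1: White marker with a blue cap, 16 mm thick, 140 mm long, 25 g, origin at the centre of its lower end, z along its length; the lower end tapers to 9 mm. Starts upright in the block, standing 65 mm out of it. May be absent.
- marker2: White marker with a red cap, 16 mm thick, 140 mm long, 25 g, origin at the centre of its lower end, z along its length; the lower end tapers to 9 mm. Starts upright in the block, standing 65 mm out of it. May be absent.
- marker3: White marker with a green cap, 16 mm thick, 140 mm long, 25 g, origin at the centre of its lower end, z along its length; the lower end tapers to 9 mm. Starts upright in the block, standing 65 mm out of it. May be absent.
- marker4: White marker with a black cap, 16 mm thick, 140 mm long, 25 g, origin at the centre of its lower end, z along its length; the lower end tapers to 9 mm. Starts upright in the block, standing 65 mm out of it. May be absent.
- clamp1: Spring clamp, orange handles, black jaws, 110 mm long, 26 mm thick, 90 g, loose, lying flat; origin on the hinge axis at its underside, z along that axis, +x points to the jaws, opens along y. Squeeze the handles at x = -36 mm, 13 mm up (at most 16 N a side, 40 N grip is ample): 50 mm over their backs there at rest (65 at the ends), 28 mm and parallel at the stop. Let go, the jaws spring shut.
- clamp2: Spring clamp, orange handles, black jaws, 110 mm long, 26 mm thick, 90 g, loose, lying flat; origin on the hinge axis at its underside, z along that axis, +x points to the jaws, opens along y. Squeeze the handles at x = -36 mm, 13 mm up (at most 16 N a side, 40 N grip is ample): 50 mm over their backs there at rest (65 at the ends), 28 mm and parallel at the stop. Let go, the jaws spring shut.
- clamp1_mouth (a point): Middle of clamp1's jaw pads (16 mm long, 26 mm tall), 42 mm ahead of the hinge, at half thickness. The jaws are free inside for 34 mm behind the front of the pads.
- clamp2_mouth (a point): Middle of clamp2's jaw pads (16 mm long, 26 mm tall), 42 mm ahead of the hinge, at half thickness. The jaws are free inside for 34 mm behind the front of the pads.
- clamp1_a (a joint): Opening of clamp1, rad per half: 0 shut (pads 5 mm apart), about 0.125 when clipped on panel and backboard together, 0.33 squeezed to its stop (pads 28 mm apart or more).
- clamp2_a (a joint): Opening of clamp2, rad per half: 0 shut (pads 5 mm apart), about 0.125 when clipped on panel and backboard together, 0.33 squeezed to its stop (pads 28 mm apart or more).
- vase: White ceramic vase with white flowers, 76 mm wide, about 190 mm tall with flowers, origin at the centre of its underside; leave alone.
- sculpture: Metal bar sculpture on a black plinth 80 x 80 mm, about 130 mm tall, origin at the centre of its underside; leave alone.
There are look-alikes about, which are no part of the job. Of the things that look like the panel, the middle-sized one is meant.

How it is judged:
On the way, in this order (a step that is already met when the one before it is completed fails the run):
1. the panel stands on the ledge, leaning against the backboard, let go (x of panel in the frame of stand between -0.032 and -0.013 m and y of panel in the frame of stand between -0.01 and 0.01 m and z of panel in the frame of stand between 0.026 and 0.038 m and angle between the y axis of panel and the y axis of stand, either way round below 0.08 rad and angle between panel's own z axis and vertical between 0.06 and 0.22 rad and contact force between the fingers and panel below 0.1 N), for 0.2 s.
2. one clamp is clipped over each side edge of panel and backboard together, let go ((((y of clamp1_mouth in the frame of stand between 0.055 and 0.099 m and z of clamp1_mouth in the frame of stand between 0.05 and 0.18 m and contact force between clamp1 and panel above 2 N and contact force between clamp1 and stand above 2 N and contact force between the fingers and clamp1 below 0.1 N and value of joint clamp1_a between 0.07 and 0.24 rad) and (y of clamp2_mouth in the frame of stand between -0.099 and -0.055 m and z of clamp2_mouth in the frame of stand between 0.05 and 0.18 m and contact force between clamp2 and panel above 2 N and contact force between clamp2 and stand above 2 N and contact force between the fingers and clamp2 below 0.1 N and value of joint clamp2_a between 0.07 and 0.24 rad)) or ((y of clamp1_mouth in the frame of stand between -0.099 and -0.055 m and z of clamp1_mouth in the frame of stand between 0.05 and 0.18 m and contact force between clamp1 and panel above 2 N and contact force between clamp1 and stand above 2 N and contact force between the fingers and clamp1 below 0.1 N and value of joint clamp1_a between 0.07 and 0.24 rad) and (y of clamp2_mouth in the frame of stand between 0.055 and 0.099 m and z of clamp2_mouth in the frame of stand between 0.05 and 0.18 m and contact force between clamp2 and panel above 2 N and contact force between clamp2 and stand above 2 N and contact force between the fingers and clamp2 below 0.1 N and value of joint clamp2_a between 0.07 and 0.24 rad)))), for 0.2 s.
At the end, for the whole second after the job is handed in: Panel on the ledge (10 mm of mid-width, square within 0.08 rad), leaning on the backboard; a clamp pinching both on each side edge, pad centre 0 to 40 mm inside it; every marker upright (0.35 rad) in a stand well, within 9 mm of its axis and 16 mm down; all let go, at rest (all of step 1 and (((y of clamp1_mouth in the frame of stand between 0.055 and 0.099 m and z of clamp1_mouth in the frame of stand between 0.05 and 0.18 m and contact force between clamp1 and panel above 2 N and contact force between clamp1 and stand above 2 N and contact force between the fingers and clamp1 below 0.1 N and value of joint clamp1_a between 0.07 and 0.24 rad) and (y of clamp2_mouth in the frame of stand between -0.099 and -0.055 m and z of clamp2_mouth in the frame of stand between 0.05 and 0.18 m and contact force between clamp2 and panel above 2 N and contact force between clamp2 and stand above 2 N and contact force between the fingers and clamp2 below 0.1 N and value of joint clamp2_a between 0.07 and 0.24 rad)) or ((y of clamp1_mouth in the frame of stand between -0.099 and -0.055 m and z of clamp1_mouth in the frame of stand between 0.05 and 0.18 m and contact force between clamp1 and panel above 2 N and contact force between clamp1 and stand above 2 N and contact force between the fingers and clamp1 below 0.1 N and value of joint clamp1_a between 0.07 and 0.24 rad) and (y of clamp2_mouth in the frame of stand between 0.055 and 0.099 m and z of clamp2_mouth in the frame of stand between 0.05 and 0.18 m and contact force between clamp2 and panel above 2 N and contact force between clamp2 and stand above 2 N and contact force between the fingers and clamp2 below 0.1 N and value of joint clamp2_a between 0.07 and 0.24 rad))) and (horizontal distance between marker1 and well1 below 0.009 m or horizontal distance between marker1 and well2 below 0.009 m or horizontal distance between marker1 and well3 below 0.009 m or horizontal distance between marker1 and well4 below 0.009 m) and z of each of marker1, marker2, marker3, marker4 in the frame of stand below 0.016 m and angle between each of marker1, marker2, marker3, marker4's own z axis and vertical below 0.35 rad and linear speed of each of marker1, marker2, marker3, marker4 below 0.05 m/s and (horizontal distance between marker2 and well1 below 0.009 m or horizontal distance between marker2 and well2 below 0.009 m or horizontal distance between marker2 and well3 below 0.009 m or horizontal distance between marker2 and well4 below 0.009 m) and (horizontal distance between marker3 and well1 below 0.009 m or horizontal distance between marker3 and well2 below 0.009 m or horizontal distance between marker3 and well3 below 0.009 m or horizontal distance between marker3 and well4 below 0.009 m) and (horizontal distance between marker4 and well1 below 0.009 m or horizontal distance between marker4 and well2 below 0.009 m or horizontal distance between marker4 and well3 below 0.009 m or horizontal distance between marker4 and well4 below 0.009 m) and linear speed of panel below 0.03 m/s); the robot touches nothing.
It fails at once if a bystander is pushed more than 30 mm or knocked over (distance of vase from where it was at the start of the episode above 0.03 m or angle between vase's own z axis and vertical above 0.5 rad or distance of sculpture from where it was at the start of the episode above 0.03 m or angle between sculpture's own z axis and vertical above 0.5 rad).
Of marker1, marker2, marker3, marker4 only 2 to 4 are there at a start; the rules pass over those that are not, and their reading is None.
At some moment in a run one of clamp1, clamp2 may be knocked a few centimetres aside while the robot is not near it.
It also fails if it takes over 210 s, if anything falls off the work surface, if the arm or the gripper's body presses on something with over 40 N, if the wrist force passes 120 N, or if a joint passes its speed limit or range.

### The arm

A 7-joint arm with a two-finger parallel gripper is mounted at the origin on the work surface. World frame = base frame: x ahead of the robot, y to its left, z up, the work surface at z = 0. Lengths are in m, angles in rad, forces in N, time in s.
With the tool pointing down it reaches from about 0.425 to 0.925 m from the base axis. Payload 6.8 kg.
Tool frame: the origin (TCP) lies midway between the tips of the shut fingers; the grasp point (between the pads) lies r.grip_point_offset behind it (r.grip_point_offset is the distance from the TCP to the grasp point, in m); z points along the fingers, y is the line along which they close (so a half turn about z gives the same grasp; the last joint's range is limited). The gripper opens to 85 mm and grips with 20 to 120 N. Pads are 22 mm wide; open, the fingers measure 114 mm over their backs; the gripper's body (76 mm by 85 mm) begins 54 mm behind the grasp point. The pads swing forward as they close: fully open they stand 13 mm farther back than shut.
Start: joints at [-1.412, 0.477, 0.022, 1.555, -0.011, 1.109, -0.083], TCP at [0.178, 0.651, 0.231] pointing down, gripper open.
Joint ranges: [-2.96, 2.96], [-0.34, 2.1], [-1.41, 1.46], [0.24, 2.44], [-1.37, 4.51], [0.17, 1.92], [-2.96, 2.96]. Speed limits (rad/s): [2.39, 2.39, 3.14, 3.14, 3.14, 3.14, 3.14].

### API

Orientations are given as a rotation vector (axis times angle).
In Python, from bench import r gives the robot as it stands. The module is installed in compiled form; this text tells all that it offers.
- The arm moves only by the shell command python3 -m crank 'ROWS' [FORCE]. ROWS is JSON, a list of rows, each a list of 5 numbers: the shift along the world's x, y, z in units of 200 mm (1.0 is 200 mm), then the turn about the world's z in units of 45 degrees (1.0 is 45 degrees), then the opening, from -1 (shut) to 1 (fully open). In form: [[dx, dy, dz, turn, jaw], ...]. A call has 1 to 8 rows; each row shifts and turns the commanded pose from where the row before left it; what a row does not reach is not made up. A row lasts 1/12 s, in which the tool goes at most 41.7 mm and 7.16 degrees, less where a joint would pass 70% of its speed; a pose out of reach is approached as far as the arm can. A call with a number of a shift or a turn outside -1 to 1 is refused whole. A call with a gripper value outside its range is refused whole. The fingers move at their own pace and stop on an object; FORCE is the grip in N (left out, the last holds). Time passes only in rows, so rows that do not move let the fingers close. It gives the time, the measured TCP pose, the force, the opening and the grip force at its end, in the units of the state.
- r.get_obs(): the state, without advancing time (a new reading comes with each control period).
- r.grab_frame(name): name is "scene" or "top"; returns the picture (420x560x3 uint8, blue, green, red); there is no depth.
- r.camera_model(name): a dict with "fx", "fy", "cx", "cy" (pixels), "distortion" ([k1, k2, p1, p2, k3] as OpenCV has them; the pictures are not rectified), "R" (3x3) and "t" (3): a world point X has camera coordinates R X + t. Camera axes: x right, y down, z forward; pixel columns grow to the right and rows downward; lengths in m; the calibration is good to about 2 mm. A picture is of the moment at which its call begins. camera_model takes no time and is no camera call.
- r.hand_in(): hands the job in; it is judged then, once.
The state is a dict: "clock": time; "joints": joint angles; "qvel": joint speeds; "tau": joint torques, N m; "tcp_pos": TCP position; "orientation": TCP orientation; "contact_force": force on the tool from outside, world axes, zero at the start; "moment": the same for the moment, N m; "grip_width": finger opening in m; "gripper_force": force on a finger pad.
Only numpy, scipy, OpenCV 4.12 (cv2) and the standard library are available. Lean on these libraries where they do the work, as an engineer would, in place of code of your own. Each camera call takes 0.05 s, during which the arm holds its last target. There are 200 camera calls.

## Working session

There is one attempt and no reset: what is moved stays moved. The work goes in short steps, Python scripts to look and compute and a shell command to move; the robot and the scene stay as the last step left them, time stands still between calls to the robot, and variables do not carry over. Pictures are saved under pics/ and viewed, at most 14 in all, crops included, and the job is handed in when it is done.

```bash
mkdir -p pics; cat > h.py <<'E'
import numpy as np,cv2
from bench import r
def ray(cam,uv):
    c=r.camera_model(cam);K=np.array([[c['fx'],0,c['cx']],[0,c['fy'],c['cy']],[0,0,1]])
    p=cv2.undistortPoints(np.array(uv,float).reshape(-1,1,2),K,np.array(c['distortion'],float)).reshape(-1,2)
    R=np.array(c['R']);t=np.array(c['t']);o=-R.T@t
    return o,np.c_[p,np.ones(len(p))]@R
def pl(cam,uv,z):
    o,d=ray(cam,uv);return o+d*((z-o[2])/d[:,2])[:,None]
def proj(cam,X):
    c=r.camera_model(cam);K=np.array([[c['fx'],0,c['cx']],[0,c['fy'],c['cy']],[0,0,1]])
    return cv2.projectPoints(np.array(X,float).reshape(-1,3),cv2.Rodrigues(np.array(c['R']))[0],np.array(c['t'],float),K,np.array(c['distortion'],float))[0].reshape(-1,2)
def tri(u,v):
    o1,d1=ray('scene',[u]);o2,d2=ray('top',[v]);d1=d1[0];d2=d2[0]
    s=np.linalg.lstsq(np.c_[d1,-d2],o2-o1,rcond=None)[0]
    a=o1+s[0]*d1;b=o2+s[1]*d2;return (a+b)/2,np.linalg.norm(a-b)
E
python3 - <<'E'
from h import *
for n in('scene','top'):
    im=r.grab_frame(n);cv2.imwrite(f'pics/{n}0.png',im);cv2.imwrite(f'pics/{n}0b.png',cv2.resize(im,(800,600),interpolation=cv2.INTER_CUBIC))
    c=r.camera_model(n);print(n,c['fx'],c['cx'],c['cy'],-np.array(c['R']).T@c['t'],np.array(c['R'])[2])
o=r.get_obs();print(o,r.grip_point_offset)
E
```

```text
scene 467.85552875392693 275.46820858042054 208.13922356664327 [1.0537459  0.70107612 0.76694321] [-0.49537249 -0.67148754 -0.55109943]
top 451.5789297008011 277.87154993317137 212.63040855377432 [ 0.37262992 -0.09375835  1.35147389] [ 0.09144987  0.00276041 -0.99580586]
{'clock': 0.1, 'joints': array([-1.41212327,  0.47776416,  0.02235086,  1.55633492, -0.01150016,
        1.10931485, -0.08308339]), 'qvel': array([ 0.00111539, -0.00200892, -0.00066418, -0.00369703,  0.00123319,
       -0.00012594, -0.00144913]), 'tau': array([ 4.01421436e-03, -5.97758174e+01,  1.61350630e+00, -2.81955510e+01,
        1.28796342e-02,  4.92248786e-03,  1.80500956e-05]), 'tcp_pos': array([0.17781847, 0.65060458, 0.23039923]), 'orientation': array([-4.17745675e-01, -3.11359503e+00,  2.65481307e-03]), 'contact_force': array([-0.08031712, -0.05448067,  0.25510266]), 'moment': array([ 0.02406424, -0.01561   , -0.04778581]), 'gripper_force': 0.0, 'grip_width': 0.08547503855782926} 0.0187
```

View pics/scene0b.png

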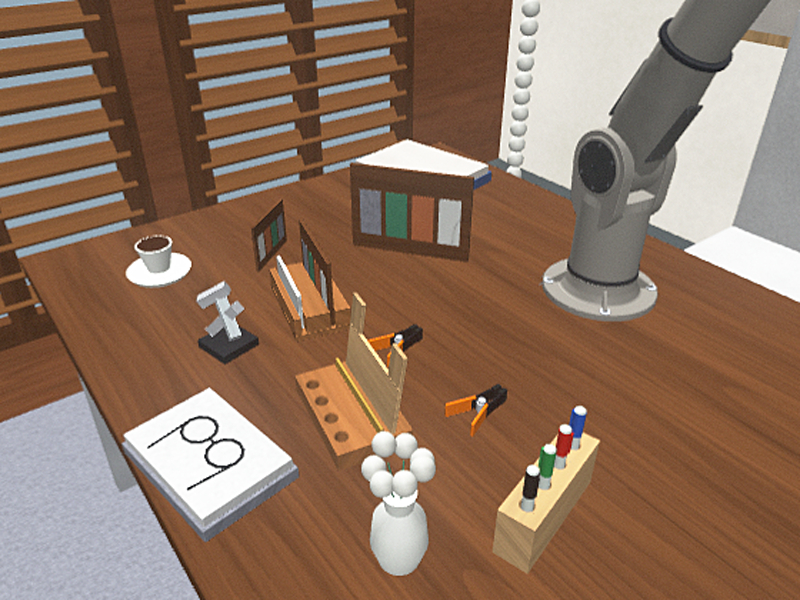

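View pics/top0b.png

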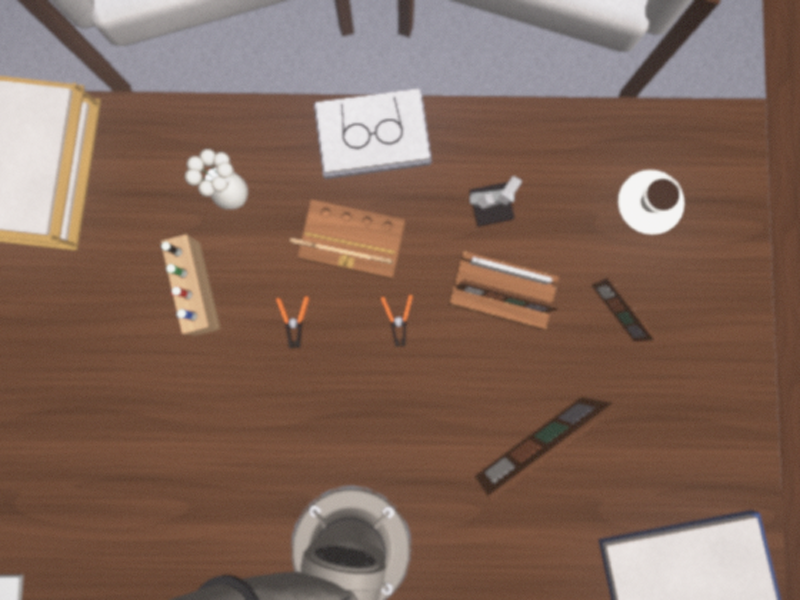

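The scene shows three panel look-alikes at scene (268,235) small, (315,260) in the rack and (412,210) large. The middle-sized one, standing in the rack, is the one meant. All four markers are present: tops at (578,410), (565,430), (547,450) and (531,470). The clamps are at (400,340) and (485,403). In the top view the stand is at (350,238), the rack at (505,290) and the block at (190,285). I'll confirm these in enlarged crops.

```bash
python3 - <<'E'
import cv2
t=cv2.imread('pics/top0.png');s=cv2.imread('pics/scene0.png')
cv2.imwrite('pics/tc.png',cv2.resize(t[130:250,190:400],None,fx=3.8,fy=3.8,interpolation=cv2.INTER_CUBIC))
cv2.imwrite('pics/sc.png',cv2.resize(s[150:340,170:430],None,fx=3,fy=3,interpolation=cv2.INTER_CUBIC))
E
```

```text
(no output)
```

View pics/tc.png

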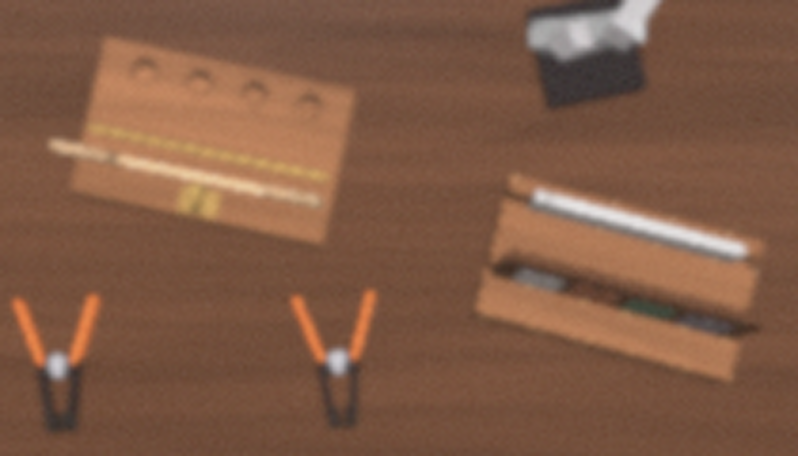

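View pics/sc.png

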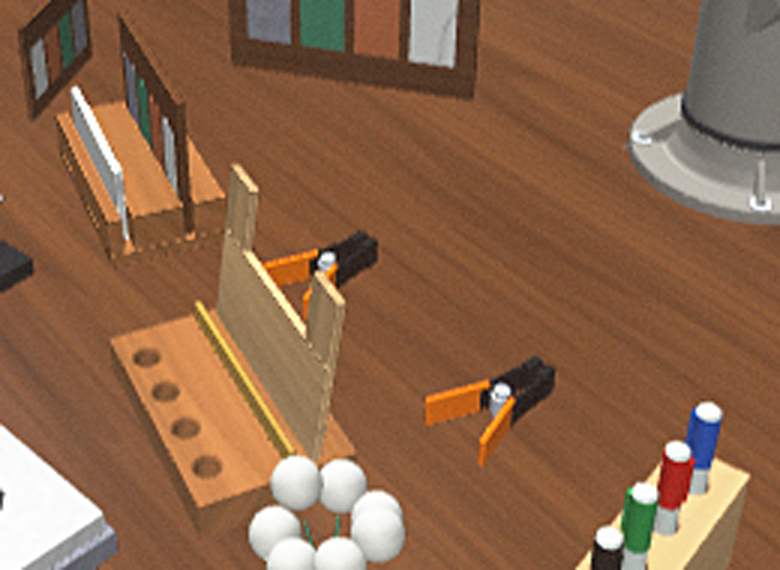

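The crops confirm the rack's panel is the medium one, next to the fixed white tile. The top crop puts the stand's base corners at (104,38), (356,92), (322,243) and (70,190), and its wells at (144,68) to (309,102). The scene crop has the wells at (146,357) to (207,466).

```bash
cat >> h.py <<'E'
def T(c): return (np.array(c,float)+.5)/3.8-.5+[190,130]
def S(c): return (np.array(c,float)+.5)/3-.5+[170,150]
def fit(L,W):  # L local xy, W world xy -> pos,yaw,resid
    L=np.array(L,float);W=np.array(W,float);l=L-L.mean(0);w=W-W.mean(0)
    a=np.arctan2((l[:,0]*w[:,1]-l[:,1]*w[:,0]).sum(),(l*w).sum())
    R=np.array([[np.cos(a),-np.sin(a)],[np.sin(a),np.cos(a)]]);p=W.mean(0)-R@L.mean(0)
    return p,a,np.abs(L@R.T+p-W).max(0)
E
python3 - <<'E'
from h import *
np.set_printoptions(precision=4,suppress=True)
lw=[[.042,y] for y in(.066,.022,-.022,-.066)]
tw=T([(144,68),(199,80),(255,92),(309,102)]);sw=S([(207,466),(185,428),(165,391),(146,357)])
tb=T([(104,38),(356,92),(322,243),(70,190)]);lb=[[.062,.1],[.062,-.1],[-.062,-.1],[-.062,.1]]
print('wells top',fit(lw,pl('top',tw,.031)[:,:2]));print('wells scene',fit(lw,pl('scene',sw,.031)[:,:2]))
print('base top',fit(lb,pl('top',tb,.032)[:,:2]))
print([tri(a,b) for a,b in zip(sw,tw)])
# rack: yaw ~pi
lr=[[-.055,-.1],[-.055,.1],[.055,.1],[.055,-.1]]
tr=T([(511,174),(766,242),(732,382),(475,313)])
print('rack top',fit(lr,pl('top',tr,.05)[:,:2]))
# auto refine: colour masks
im=cv2.imread('pics/top0.png');hsv=cv2.cvtColor(im,cv2.COLOR_BGR2HSV)
for q in [(T((180,110))),T((620,340)),T((620,150)),T((150,330))]: print(q,hsv[int(q[1]+.5),int(q[0]+.5)])
E
```

```text
wells top (array([0.6322, 0.0053]), np.float64(-0.19426010724508874), array([0.0006, 0.0006]))
wells scene (array([0.6295, 0.007 ]), np.float64(-0.1982882851786041), array([0.0004, 0.0004]))
base top (array([0.6295, 0.0071]), np.float64(-0.198934542567482), array([0.0013, 0.0011]))
[(array([0.685 , 0.063 , 0.0316]), np.float64(0.003209450432264424)), (array([0.6764, 0.0197, 0.0309]), np.float64(0.0026666427996811307)), (array([ 0.6673, -0.0242,  0.031 ]), np.float64(0.0029381021990902466)), (array([ 0.6594, -0.0664,  0.0321]), np.float64(0.0034382248387151916))]
rack top (array([ 0.524 , -0.3074]), np.float64(2.8913340911343273), array([0.0007, 0.0008]))
[237.     158.5789] [ 11 125 180]
[352.7895 219.1053] [ 11 129 182]
[352.7895 169.1053] [ 11 123 126]
[229.1053 216.4737] [ 10 126 117]
```

```bash
python3 - <<'E'
from h import *
np.set_printoptions(precision=4,suppress=True)
im=cv2.imread('pics/top0.png');hsv=cv2.cvtColor(im,cv2.COLOR_BGR2HSV)
def rect(x0,x1,y0,y1,z):
    big=cv2.resize(hsv[y0:y1,x0:x1],None,fx=4,fy=4,interpolation=cv2.INTER_CUBIC)
    m=((big[...,2]>150)&(big[...,0]<25)&(big[...,1]>60)).astype(np.uint8)
    m=cv2.morphologyEx(m,cv2.MORPH_CLOSE,np.ones((25,25)))
    m=cv2.morphologyEx(m,cv2.MORPH_OPEN,np.ones((61,61)) if z==.032 else np.ones((9,9)))
    c=max(cv2.findContours(m,0,1)[0],key=cv2.contourArea).reshape(-1,2)
    p=pl('top',(c+.5)/4-.5+[x0,y0],z)[:,:2]
    return cv2.minAreaRect((p*1000).astype(np.float32))
print('stand',rect(200,295,132,200,.032));print('rack',rect(308,398,170,236,.05))
# caps and clamps
for cam in('scene','top'):
    im=cv2.imread(f'pics/{cam}0.png');h=cv2.cvtColor(im,cv2.COLOR_BGR2HSV)
    m=cv2.inRange(h,(5,190,170),(18,255,255));n,_,st,ce=cv2.connectedComponentsWithStats(m)
    print(cam,'orange',[(st[i].tolist(),ce[i]) for i in range(1,n) if st[i][4]>15])
# rack check in scene
a=2.8913;R=np.array([[np.cos(a),-np.sin(a)],[np.sin(a),np.cos(a)]])
L=np.array([[-.055,-.1],[-.055,.1],[.055,.1],[.055,-.1]])@R.T+[.524,-.3074]
print('rack scene crop',(proj('scene',np.c_[L,[.05]*4])+.5-[170,150])*3)
P=np.array([[.016,-.095],[.016,.095],[.024,.095],[.024,-.095]])@R.T+[.524,-.3074]
print('panel scene crop',(proj('scene',np.c_[P,[.152]*4])+.5-[170,150])*3)
print('panel top crop',(proj('top',np.c_[P,[.152]*4])+.5-[190,130])*3.8)
# block crops
t=cv2.imread('pics/top0.png');s=cv2.imread('pics/scene0.png')
a=cv2.resize(t[155:240,105:160],None,fx=6,fy=6,interpolation=cv2.INTER_CUBIC)
b=cv2.resize(s[275:400,340:425],None,fx=4.08,fy=4.08,interpolation=cv2.INTER_CUBIC)
cv2.imwrite('pics/bc.png',np.hstack([a,b[:510]]));print(a.shape,b.shape)
E
```

```text
stand ((629.9560546875, 6.720787048339844), (202.04847717285156, 124.0625228881836), 78.09573364257812)
rack ((551.541748046875, -313.3243408203125), (199.6051025390625, 62.8074951171875), 77.67820739746094)
scene orange [([257, 233, 19, 12, 117], array([266.3846, 238.9658])), ([312, 277, 21, 15, 179], array([320.9274, 283.9218])), ([329, 282, 12, 24, 49], array([333.551 , 293.6531]))]
top orange []
rack scene crop [[107.7279 221.9045]
 [ 55.0969 114.1956]
 [161.5275  93.0631]
 [225.626  195.2806]]
panel scene crop [[176.3588 104.1036]
 [117.5354  11.6733]
 [125.5579  10.2473]
 [185.2296 102.3127]]
panel top crop [[508.4587 248.4426]
 [771.0161 318.3002]
 [768.2953 329.2826]
 [505.6007 259.3333]]
(510, 330, 3) (510, 347, 3)
```

View pics/bc.png

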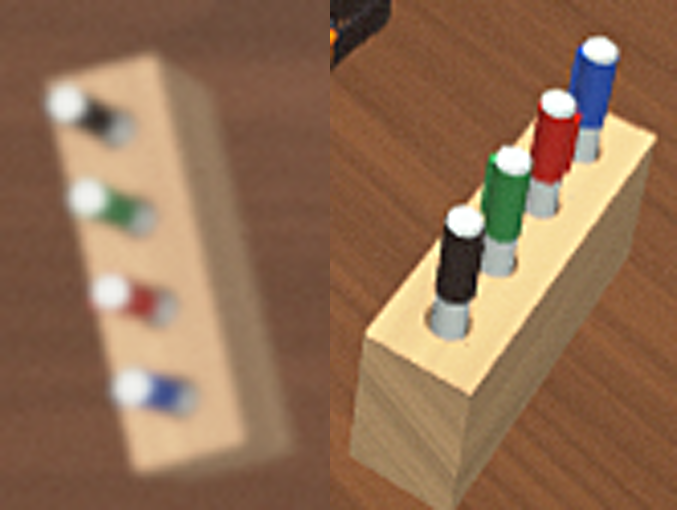

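Crop shows all four markers, in order along the block: black, green, red, blue.

```bash
python3 - <<'E'
from h import *
np.set_printoptions(precision=4,suppress=True)
tm=(np.array([(67,104),(90,199),(110,293),(134,388)])+.5)/6-.5+[105,155]
sm=(np.array([(135,220),(183,159),(228,103),(270,48)])+.5)/4.08-.5+[340,275]
L=[[x,0] for x in(66,22,-22,-66)];L=np.array(L)/1000
print('T',fit(L,pl('top',tm,.15)[:,:2]),'S',fit(L,pl('scene',sm,.15)[:,:2]))
print([tri(a,b) for a,b in zip(sm,tm)])
for n,t,s in(('A',(57,365),(500,393)),('B',(338,362),(327,262))): print(n,tri(S(s),T(t)))
for n,h1,h2,j in(('A',(18,300),(96,297),(61,430)),('B',(296,297),(373,293),(342,426))):
    w=pl('top',T([h1,h2,j]),.013);m=(w[0]+w[1])/2;d=w[2]-m;print(n,w[:,:2],np.hypot(*d[:2]),np.arctan2(d[1],d[0]))
t=cv2.imread('pics/top0.png');s=cv2.imread('pics/scene0.png')
a=cv2.resize(t[188:230,310:395],(800,395),interpolation=cv2.INTER_CUBIC)
b=cv2.resize(s[145:240,175:255],None,fx=6,fy=6,interpolation=cv2.INTER_CUBIC)
cv2.imwrite('pics/p1.png',cv2.resize(t[192:226,314:394],(800,340),interpolation=cv2.INTER_CUBIC));cv2.imwrite('pics/p2.png',b)
E
```

```text
T (array([0.5236, 0.3295]), np.float64(0.26956426817231904), array([0.0003, 0.0006])) S (array([0.525 , 0.3336]), np.float64(0.2735816284022225), array([0.0005, 0.0004]))
[(array([0.5872, 0.349 , 0.1471]), np.float64(0.002162678693888733)), (array([0.5444, 0.3369, 0.1467]), np.float64(0.002085238601165424)), (array([0.5022, 0.3258, 0.1471]), np.float64(0.0015534197050053147)), (array([0.4596, 0.3133, 0.1477]), np.float64(0.0021769018603788382))]
A (array([0.4531, 0.1256, 0.0219]), np.float64(0.0005516618767198988))
B (array([ 0.4584, -0.0925,  0.0201]), np.float64(0.0005035048069974783))
A [[0.5045 0.1588]
 [0.5076 0.0977]
 [0.4033 0.1223]] 0.10298652944838443 -3.0836136196418473
B [[ 0.5096 -0.059 ]
 [ 0.5136 -0.1194]
 [ 0.4091 -0.0964]] 0.1027088779994679 -3.071826763195247
```

View pics/p1.png

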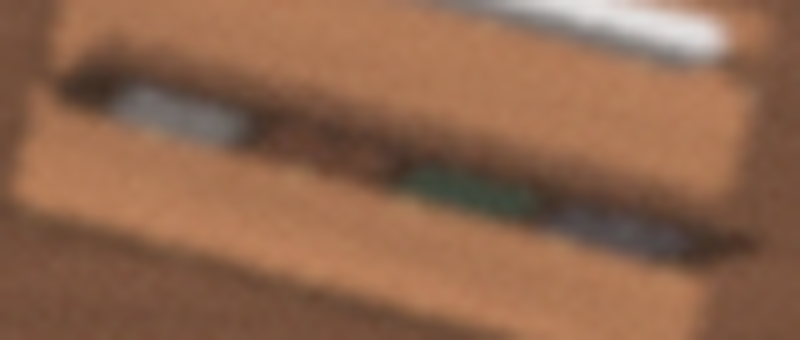

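View pics/p2.png

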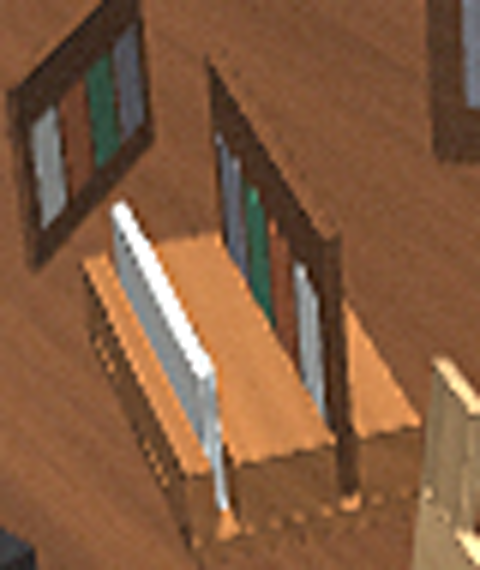

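```bash
python3 - <<'E'
from h import *
np.set_printoptions(precision=4,suppress=True)
s=(np.array([(336,237),(210,61)])+.5)/6-.5+[175,145]
w=pl('scene',s,.152);print(w,w.mean(0),np.hypot(*(w[0]-w[1])[:2]),np.arctan2(*(w[0]-w[1])[:2]))
t=(np.array([(85,62),(752,240)])+.5)/10-.5+[314,192]
w=pl('top',t,.152);print(w,w.mean(0),np.hypot(*(w[0]-w[1])[:2]))
a=2.8913;R=np.array([[np.cos(a),-np.sin(a)],[np.sin(a),np.cos(a)]])
print('rack slot centre',R@[.02,0]+[.524,-.3074])
E
```

```text
[[ 0.5269 -0.2084  0.152 ]
 [ 0.4872 -0.3864  0.152 ]] [ 0.5071 -0.2974  0.152 ] 0.18238183517838918 0.21974348490825382
[[ 0.5242 -0.2081  0.152 ]
 [ 0.4787 -0.3857  0.152 ]] [ 0.5015 -0.2969  0.152 ] 0.18338781324056322
rack slot centre [ 0.5046 -0.3024]
```

```bash
python3 -m crank '[[0.15,-0.1,0.05,-0.05,0.2],[0.15,-0.1,0.05,-0.05,0.2],[0.15,-0.1,0.05,-0.05,0.2],[0.15,-0.1,0.05,-0.05,0.2],[0.15,-0.1,0.05,-0.05,0.2],[0.15,-0.1,0.05,-0.05,0.2],[0.15,-0.1,0.05,-0.05,0.2],[0.15,-0.1,0.05,-0.05,0.2]]' 60
python3 -m crank '[[0.05,-0.16,0,-0.06,0.2],[0.05,-0.16,0,-0.06,0.2],[0.05,-0.16,0,-0.06,0.2],[0.05,-0.16,0,-0.06,0.2],[0.05,-0.16,0,-0.06,0.2],[0.05,-0.16,0,-0.06,0.2],[0.05,-0.16,0,-0.06,0.2],[0.05,-0.16,0,-0.06,0.2]]'
python3 -m crank '[[0,-0.16,0,-0.06,0.2],[0,-0.16,0,-0.06,0.2],[0,-0.16,0,-0.06,0.2],[0,-0.16,0,-0.06,0.2],[0,-0.16,0,-0.06,0.2],[0,-0.16,0,-0.06,0.2],[0,-0.16,0,-0.06,0.2],[0,-0.16,0,-0.06,0.2]]'
cat >> h.py <<'E'
def go(x,y,z,ang):
    "units left to reach x,y,z with tool-y angle ang (mod pi)"
    o=r.get_obs();p=o['tcp_pos'];Y=cv2.Rodrigues(np.array(o['orientation']))[0][:,1];a=np.arctan2(Y[1],Y[0])
    d=(ang-a+np.pi/2)%np.pi-np.pi/2
    print('t %.1f tcp'%o['clock'],p.round(4),'a %.3f'%a,'w %.4f gf %.1f F'%(o['grip_width'],o['gripper_force']),np.round(o['contact_force'],1),'| units',((np.array([x,y,z])-p)/.2).round(3),'turn %.3f'%(d/(np.pi/4)))
def stand(x,y):
    a=-.198;return np.array([.630+x*np.cos(a)-y*np.sin(a),.0065+x*np.sin(a)+y*np.cos(a)])
E
python3 -c "
from h import *
go(.504,-.297,.30,-.25);print(r.get_obs()['joints'])"
```

```text
clock: 0.77
tcp_pos: [0.419, 0.4897, 0.3115]
orientation: [-0.903, -3.009, 0.001]
contact_force: [1.1, 1.3, 0.3]
grip_width: 0.0513
gripper_force: 0.0
clock: 1.43
tcp_pos: [0.4979, 0.2333, 0.311]
orientation: [-1.451, -2.786, 0.001]
contact_force: [-0.5, 0.5, 0.2]
grip_width: 0.051
gripper_force: 0.0
clock: 2.1
tcp_pos: [0.4974, -0.0224, 0.3111]
orientation: [-1.947, -2.465, 0.0]
contact_force: [0.6, 0.4, 0.2]
grip_width: 0.0512
gripper_force: 0.0
t 2.1 tcp [ 0.4974 -0.0224  0.3111] a 0.234 w 0.0512 gf 0.0 F [0.6 0.4 0.2] | units [ 0.033 -1.373 -0.056] turn -0.616
[-0.58703741  0.10380242  0.55728805  1.89597941 -0.06013553  1.15843231
  0.22566243]
```

```bash
python3 -m crank '[[0.005,-0.175,0,-0.077,0.2],[0.005,-0.175,0,-0.077,0.2],[0.005,-0.175,0,-0.077,0.2],[0.005,-0.175,0,-0.077,0.2],[0.005,-0.175,0,-0.077,0.2],[0.003,-0.175,0,-0.077,0.2],[0.003,-0.175,0,-0.077,0.2],[0.002,-0.148,0,-0.077,0.2]]'
python3 -m crank '[[0,0,-0.15,0,0.2],[0,0,-0.15,0,0.2],[0,0,-0.15,0,0.2],[0,0,-0.15,0,0.2],[0,0,0,0,0.2]]'
python3 -c "
from h import *
go(.504,-.297,.121,-.25)
cv2.imwrite('pics/s1.png',cv2.resize(r.grab_frame('scene')[130:260,150:300],None,fx=4,fy=4,interpolation=2))"
```

```text
clock: 2.77
tcp_pos: [0.5038, -0.2978, 0.3111]
orientation: [2.483, 1.925, -0.001]
contact_force: [0.3, -0.7, 0.6]
grip_width: 0.0514
gripper_force: 0.0
clock: 3.18
tcp_pos: [0.5013, -0.293, 0.1857]
orientation: [-2.472, -1.925, 0.008]
contact_force: [-0.2, 0.3, 0.4]
grip_width: 0.0513
gripper_force: 0.0
t 3.2 tcp [ 0.5013 -0.293   0.1857] a -0.248 w 0.0513 gf 0.0 F [-0.2  0.3  0.4] | units [ 0.014 -0.02  -0.323] turn -0.003
```

View pics/s1.png

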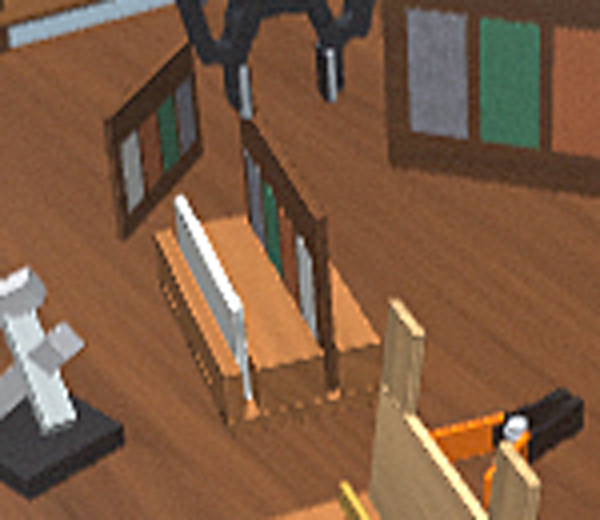

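The gripper straddles the panel, with fingers at (240,90) and (332,80) and the panel's top between (245,125) and (325,220). I'll descend and grip.

```bash
python3 -m crank '[[0.014,-0.02,-0.08,0,0.2],[0,0,-0.08,0,0.2],[0,0,-0.08,0,0.2],[0,0,-0.08,0,0.2],[0,0,0,0,0.2]]'
python3 -m crank '[[0,0,0,0,-1],[0,0,0,0,-1],[0,0,0,0,-1],[0,0,0,0,-1],[0,0,0,0,-1],[0,0,0,0,-1]]' 60
python3 -m crank '[[0,0,0.1,0,-1],[0,0,0.12,0,-1],[0,0,0.12,0,-1],[0,0,0.12,0,-1],[0,0,0.12,0,-1],[0,0,0.12,0,-1],[0,0,0.12,0,-1],[0,0,0.12,0,-1]]'
python3 -c "
from h import *
go(*stand(-.021,0),.33,-.198)
cv2.imwrite('pics/s2s.png',r.grab_frame('scene'));cv2.imwrite('pics/s2.png',cv2.resize(r.grab_frame('scene')[60:260,130:330],None,fx=2.9,fy=2.9,interpolation=2))"
```

```text
clock: 3.65
tcp_pos: [0.5071, -0.2989, 0.1268]
orientation: [-2.477, -1.929, 0.001]
contact_force: [-0.9, 0.5, -0.1]
grip_width: 0.0509
gripper_force: 0.0
clock: 4.15
tcp_pos: [0.5079, -0.2999, 0.129]
orientation: [2.479, 1.928, 0.002]
contact_force: [-1.5, 1.1, 7.2]
grip_width: 0.007
gripper_force: 59.7
clock: 4.82
tcp_pos: [0.507, -0.2995, 0.3172]
orientation: [2.479, 1.929, 0.001]
contact_force: [0.5, 1.2, -1.7]
grip_width: 0.0068
gripper_force: 58.7
t 4.8 tcp [ 0.507  -0.2995  0.3172] a -0.248 w 0.0068 gf 58.7 F [ 0.5  1.2 -1.7] | units [0.512 1.551 0.064] turn 0.064
```

View pics/s2.png

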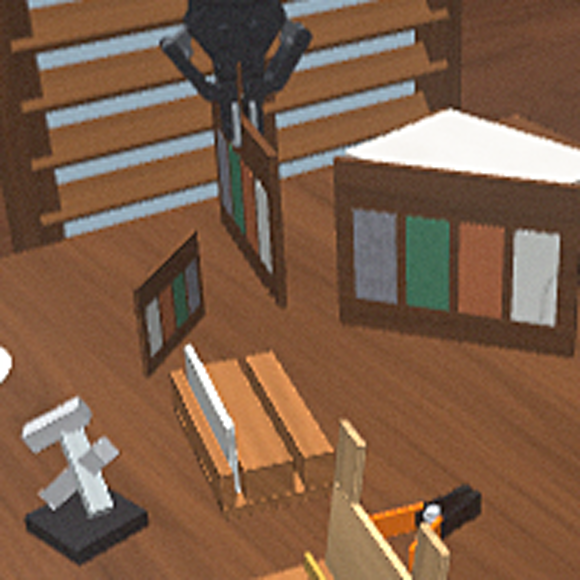

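The panel is held and clear of the rack. In this crop its corners are at (278,155), (218,120), (283,303) and (222,222).

```bash
python3 - <<'E'
from h import *
np.set_printoptions(precision=4,suppress=True)
c=(np.array([(280,303),(223,222),(275,155),(218,120)])+.5)/2.9-.5+[130,60]
# vertical plane through TCP with normal angle -.248 : intersect rays
n=np.array([np.cos(-.248),np.sin(-.248),0]);P=np.array([.507,-.2995,0]);o,d=ray('scene',c)
w=o+d*(((P-o)@n)/(d@n))[:,None];u=np.array([-n[1],n[0],0])
print(w,(w-P)@u)
E
```

```text
[[ 0.5255 -0.2265  0.2019]
 [ 0.4788 -0.4108  0.1988]
 [ 0.5292 -0.2116  0.3454]
 [ 0.4831 -0.394   0.31  ]] [ 0.0753 -0.1148  0.0906 -0.0974]
```

```bash
python3 - <<'E'
from h import *
np.set_printoptions(precision=1,suppress=True)
n=np.array([np.cos(-.248),np.sin(-.248),0]);u=np.array([-n[1],n[0],0]);P=np.array([.507,-.2995,0])
for d in(0,-.01):
  X=[P+u*(s*.095+d)+n*t+[0,0,z] for s,z in((1,.2),(-1,.2),(1,.34),(-1,.34)) for t in (-.004,.004)]
  print(((proj('scene',X)+.5-[130,60])*2.9).reshape(4,4))
cv2.imwrite('pics/s2z.png',cv2.resize(cv2.imread('pics/s2s.png')[85:170,190:240],None,fx=7,fy=7,interpolation=2))
E
```

```text
[[291.8 314.5 283.  316.2]
 [232.7 228.6 224.8 230. ]
 [282.2 163.  272.8 164.4]
 [220.6  89.5 212.2  90.6]]
[[288.3 309.5 279.6 311.1]
 [230.  224.6 222.1 225.9]
 [278.6 158.6 269.2 160.1]
 [217.8  86.1 209.4  87.2]]
```

View pics/s2z.png

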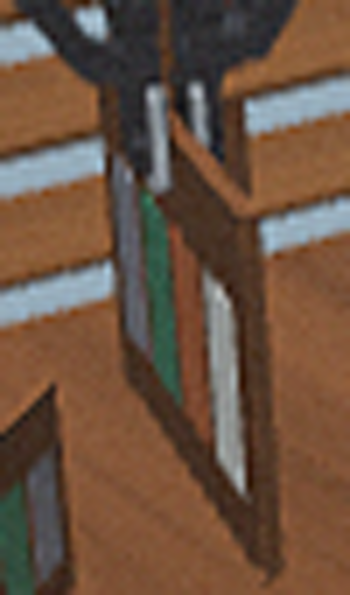

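```bash
python3 -m crank '[[0.04,0.13,0.01,0.006,-1],[0.05,0.14,0.01,0.006,-1],[0.05,0.14,0.01,0.006,-1],[0.05,0.14,0.01,0.006,-1],[0.05,0.14,0.01,0.006,-1],[0.05,0.14,0.01,0.006,-1],[0.05,0.14,0,0.006,-1],[0.05,0.14,0,0.006,-1]]' 60
python3 -m crank '[[0.04,0.14,0,0.006,-1],[0.04,0.14,0,0.006,-1],[0.03,0.1,0,0.004,-1],[0.012,0.061,0,0,-1],[0,0,0,0,-1],[0,0,0,0,-1],[0,0,0,0,-1]]'
python3 -c "
from h import *
go(*stand(-.021,0),.18,-.198)"
```

```text
clock: 5.58
tcp_pos: [0.5852, -0.076, 0.327]
orientation: [-2.442, -1.976, 0.0]
contact_force: [0.8, -0.3, -2.1]
grip_width: 0.0062
gripper_force: 58.8
clock: 6.17
tcp_pos: [0.6092, 0.0083, 0.3273]
orientation: [2.432, 1.987, -0.001]
contact_force: [-0.2, -1.0, -1.4]
grip_width: 0.0068
gripper_force: 58.8
t 6.2 tcp [0.6092 0.0083 0.3273] a -0.201 w 0.0068 gf 58.8 F [-0.2 -1.  -1.4] | units [ 0.001  0.012 -0.737] turn 0.003
```

```bash
python3 -m crank '[[0.001,0.012,-0.1,0.003,-1],[0,0,-0.12,0,-1],[0,0,-0.12,0,-1],[0,0,-0.12,0,-1],[0,0,-0.12,0,-1],[0,0,-0.1,0,-1],[0,0,-0.05,0,-1],[0,0,0,0,-1]]'
python3 -m crank '[[0,0,0,0,-1],[0,0,0,0,-1],[0,0,0,0,-1]]'
python3 -c "
from h import *
go(*stand(-.021,0),.149,-.198)
cv2.imwrite('pics/s3s.png',r.grab_frame('scene'));cv2.imwrite('pics/s3.png',cv2.resize(r.grab_frame('scene')[170:330,195:310],None,fx=3.7,fy=3.7,interpolation=2))"
```

```text
clock: 6.83
tcp_pos: [0.6082, 0.0113, 0.1794]
orientation: [-2.429, -1.99, 0.006]
contact_force: [-0.8, -0.5, -0.5]
grip_width: 0.0066
gripper_force: 58.7
clock: 7.08
tcp_pos: [0.611, 0.0127, 0.1829]
orientation: [2.427, 1.993, 0.004]
contact_force: [0.0, 0.9, -0.2]
grip_width: 0.0069
gripper_force: 58.7
t 7.1 tcp [0.611  0.0127 0.1829] a -0.196 w 0.0069 gf 58.7 F [ 0.   0.9 -0.2] | units [-0.008 -0.011 -0.17 ] turn -0.003
```

View pics/s3.png

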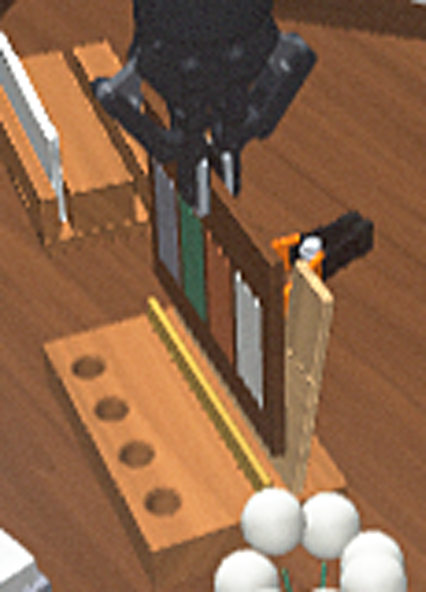

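The panel hangs vertical about 34 mm above the base. Its near foot corner, at (280,455), projects between the lip's end (265,485) and the backboard's foot (292,497). I'll lower it.

```bash
python3 -m crank '[[-0.008,-0.011,-0.03,0,-1],[0,0,-0.03,0,-1],[0,0,-0.03,0,-1],[0,0,-0.03,0,-1],[0,0,0,0,-1],[0,0,0,0,-1]]'
python3 -c "
from h import *
go(*stand(-.021,0),.149,-.198)"
python3 -m crank '[[0,0,-0.02,0,-1],[0,0,-0.02,0,-1],[0,0,0,0,-1],[0,0,0,0,-1]]'
python3 -c "
from h import *
go(*stand(-.021,0),.149,-.198)"
```

```text
clock: 7.68
tcp_pos: [0.6079, 0.0109, 0.1566]
orientation: [-2.427, -1.994, 0.002]
contact_force: [-0.3, 0.3, -0.3]
grip_width: 0.0069
gripper_force: 58.7
t 7.7 tcp [0.6079 0.0109 0.1566] a -0.195 w 0.0069 gf 58.7 F [-0.3  0.3 -0.3] | units [ 0.007 -0.002 -0.038] turn -0.003
clock: 8.02
tcp_pos: [0.6083, 0.0109, 0.1492]
orientation: [-2.427, -1.994, 0.0]
contact_force: [-0.5, -0.8, -1.4]
grip_width: 0.0066
gripper_force: 58.8
t 8.0 tcp [0.6083 0.0109 0.1492] a -0.195 w 0.0066 gf 58.8 F [-0.5 -0.8 -1.4] | units [ 0.005 -0.002 -0.001] turn -0.003
```

```bash
python3 -m crank '[[0,0,-0.01,0,-1],[0,0,0,0,-1],[0,0,0,0,-1]]' 
python3 -m crank '[[0,0,-0.01,0,-1],[0,0,0,0,-1],[0,0,0,0,-1]]' 
```

```text
clock: 8.27
tcp_pos: [0.6092, 0.0108, 0.149]
orientation: [2.427, 1.994, 0.003]
contact_force: [-2.6, -0.1, 10.8]
grip_width: 0.0067
gripper_force: 60.7
clock: 8.52
tcp_pos: [0.6101, 0.0106, 0.149]
orientation: [2.427, 1.993, 0.006]
contact_force: [-5.6, 0.3, 23.9]
grip_width: 0.0068
gripper_force: 63.1
```

```bash
python3 -m crank '[[0,0,0.02,0,-1],[0,0,0,0,-0.4],[0,0,0,0,-0.4],[0,0,0,0,-0.4],[0,0,0,0,-0.4]]' 
python3 -m crank '[[-0.02,0.004,0.01,0,-0.4],[-0.02,0.004,0.01,0,-0.4],[-0.02,0.004,0,0,-0.4],[-0.02,0.004,0,0,-0.4],[0,0,0,0,-0.4],[0,0,0,0,-0.4]]'
python3 -m crank '[[-0.01,0.002,0,0,-0.4],[-0.01,0.002,0,0,-0.4],[-0.01,0.002,0,0,-0.4],[0,0,0,0,-0.4],[0,0,0,0,-0.4]]'
python3 -c "
from h import *
go(*stand(-.047,0),.149,-.198)
a=r.grab_frame('scene');cv2.imwrite('pics/s4s.png',a);cv2.imwrite('pics/s4.png',cv2.resize(a[170:330,195:310],None,fx=3.7,fy=3.7,interpolation=2))"
```

```text
clock: 8.93
tcp_pos: [0.6081, 0.011, 0.1488]
orientation: [-2.427, -1.994, 0.001]
contact_force: [0.5, -0.5, -0.0]
grip_width: 0.0254
gripper_force: 0.0
clock: 9.43
tcp_pos: [0.5921, 0.0143, 0.1534]
orientation: [-2.427, -1.994, -0.0]
contact_force: [0.0, 0.3, 0.7]
grip_width: 0.0252
gripper_force: 0.0
clock: 9.85
tcp_pos: [0.5862, 0.0154, 0.1533]
orientation: [-2.427, -1.994, 0.0]
contact_force: [0.7, -0.2, -0.5]
grip_width: 0.0255
gripper_force: 0.0
t 9.8 tcp [0.5862 0.0154 0.1533] a -0.195 w 0.0255 gf 0.0 F [ 0.7 -0.2 -0.5] | units [-0.012  0.002 -0.021] turn -0.003
```

View pics/s4.png

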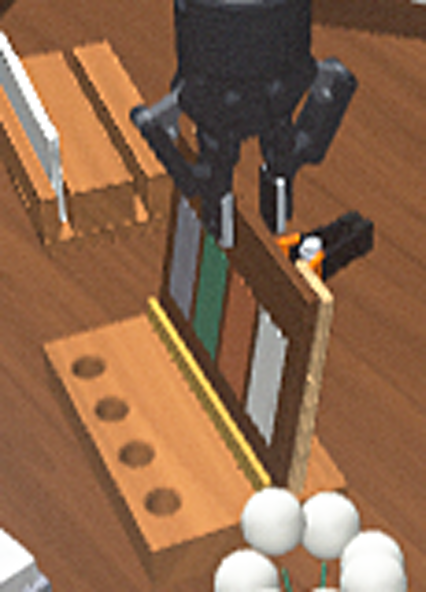

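The panel leans flush on the backboard, its side edge in line with the board's near edge at about (300,480) to (325,290). Next I'll back off, lift, and check that the clamps haven't moved.

```bash
python3 -m crank '[[0.02,-0.004,0,0,-0.4],[0.02,-0.004,0,0,-0.35],[0,0,0.1,0,-0.3],[0,0,0.12,0,-0.3],[0,0,0.12,0,-0.3],[0,0,0.12,0,-0.3],[0,0,0.12,0,-0.3],[0,0,0.12,0,-0.3]]' 40
python3 -m crank '[[-0.06,0.07,0,-0.13,0],[-0.06,0.07,0,-0.13,0],[-0.06,0.07,0,-0.13,0.2],[-0.06,0.07,0,-0.13,0.5],[-0.06,0.07,0,-0.13,0.6],[-0.06,0.07,0,-0.13,0.7],[-0.06,0.07,0,-0.13,0.7],[-0.06,0.07,0,-0.13,0.7]]'
cat >> h.py <<'E'
def orange():
    im=r.grab_frame('scene');h=cv2.cvtColor(im,cv2.COLOR_BGR2HSV)
    m=cv2.inRange(h,(5,190,170),(18,255,255));n,_,st,ce=cv2.connectedComponentsWithStats(m)
    print('orange',[(st[i].tolist(),ce[i].round(1).tolist()) for i in range(1,n) if st[i][4]>15]);return im
E
python3 -c "
from h import *
go(.489,.1275,.1,-1.514)
a=orange();cv2.imwrite('pics/s5s.png',a)"
```

```text
clock: 10.57
tcp_pos: [0.5947, 0.0135, 0.2946]
orientation: [2.428, 1.994, 0.0]
contact_force: [0.6, -0.3, -0.3]
grip_width: 0.0298
gripper_force: 0.0
clock: 11.23
tcp_pos: [0.4982, 0.1263, 0.2935]
orientation: [3.022, 0.858, 0.001]
contact_force: [1.0, 0.1, 0.3]
grip_width: 0.0727
gripper_force: 0.0
t 11.2 tcp [0.4982 0.1263 0.2935] a -1.018 w 0.0727 gf 0.0 F [1.  0.1 0.3] | units [-0.046  0.006 -0.967] turn -0.632
orange [([270, 233, 6, 6, 17], [272.4, 235.1]), ([312, 277, 21, 15, 179], [321.0, 284.0]), ([329, 282, 13, 24, 49], [333.3, 294.3])]
```

```bash
python3 -m crank '[[-0.026,0.006,0,-0.126,0.7],[-0.02,0,-0.1,-0.126,0.7],[0,0,-0.12,-0.126,0.7],[0,0,-0.12,-0.126,0.7],[0,0,-0.12,-0.128,0.7],[0,0,-0.12,0,0.7],[0,0,-0.12,0,0.7],[0,0,-0.12,0,0.7]]'
python3 -m crank '[[0,0,-0.12,0,0.7],[0,0,0,0,0.7],[0,0,0,0,0.7]]'
python3 -c "
from h import *
go(.489,.1275,.004,-1.514);orange()"
```

```text
clock: 11.95
tcp_pos: [0.4898, 0.1269, 0.1283]
orientation: [3.14, 0.099, 0.001]
contact_force: [-0.4, -0.1, 0.8]
grip_width: 0.0729
gripper_force: 0.0
clock: 12.2
tcp_pos: [0.4891, 0.1263, 0.1049]
orientation: [3.139, 0.097, -0.003]
contact_force: [0.3, 1.0, -0.6]
grip_width: 0.0726
gripper_force: 0.0
t 12.2 tcp [0.4891 0.1263 0.1049] a -1.509 w 0.0726 gf 0.0 F [ 0.3  1.  -0.6] | units [-0.     0.006 -0.505] turn -0.007
orange [([270, 233, 6, 6, 17], [272.4, 235.1]), ([311, 277, 22, 15, 177], [321.0, 284.1]), ([329, 282, 13, 24, 48], [333.5, 294.1])]
```

```bash
python3 -m crank '[[0,0.006,-0.12,-0.005,0.7],[0,0,-0.12,0,0.7],[0,0,-0.12,0,0.7],[0,0,-0.08,0,0.7],[0,0,-0.04,0,0.7],[0,0,-0.02,0,0.7],[0,0,0,0,0.7],[0,0,0,0,0.7]]'
python3 -c "
from h import *
go(.489,.1275,.004,-1.514);a=r.grab_frame('scene');cv2.imwrite('pics/s6.png',cv2.resize(a[200:330,270:410],None,fx=4,fy=4,interpolation=2))"
```

```text
clock: 12.92
tcp_pos: [0.4903, 0.1284, 0.0065]
orientation: [-3.139, -0.092, -0.003]
contact_force: [-0.1, -0.2, 0.2]
grip_width: 0.073
gripper_force: 0.0
t 12.9 tcp [0.4903 0.1284 0.0065] a -1.512 w 0.0730 gf 0.0 F [-0.1 -0.2  0.2] | units [-0.006 -0.005 -0.013] turn -0.002
```

View pics/s6.png

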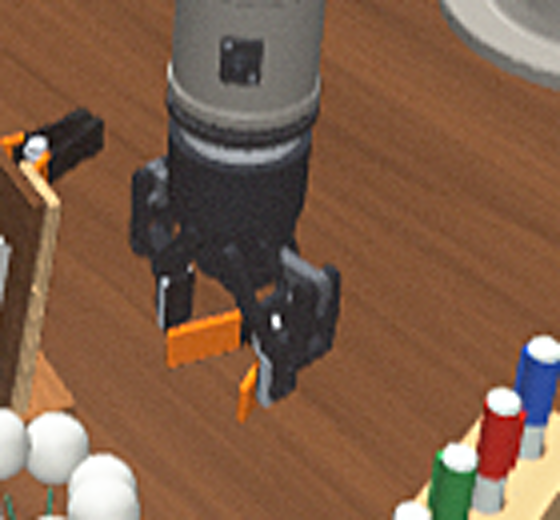

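Fingers straddle the handles at (170,310) and (275,390). I'll squeeze and lift.

```bash
python3 -m crank '[[0,0,-0.01,0,-1],[0,0,0,0,-1],[0,0,0,0,-1],[0,0,0,0,-1],[0,0,0,0,-1],[0,0,0,0,-1],[0,0,0,0,-1],[0,0,0,0,-1]]' 40
python3 -m crank '[[0,0,0.1,0,-1],[0,0,0.12,0,-1],[0,0,0.12,0,-1],[0,0,0.12,0,-1],[0,0,0.12,0,-1],[0,0,0.12,0,-1],[0,0,0.12,0,-1],[0,0,0,0,-1]]'
python3 -c "
from h import *
go(*stand(-.0422,.21),.127,-.198);a=orange();cv2.imwrite('pics/s7s.png',a);cv2.imwrite('pics/s7t.png',r.grab_frame('top'))"
```

```text
clock: 13.63
tcp_pos: [0.4914, 0.1289, 0.0052]
orientation: [-3.138, -0.092, -0.006]
contact_force: [-0.1, 0.2, 14.4]
grip_width: 0.0261
gripper_force: 39.1
clock: 14.3
tcp_pos: [0.4916, 0.1286, 0.1714]
orientation: [-3.137, -0.091, -0.01]
contact_force: [1.2, 0.1, -0.9]
grip_width: 0.0259
gripper_force: 41.2
t 14.3 tcp [0.4916 0.1286 0.1714] a -1.513 w 0.0259 gf 41.2 F [ 1.2  0.1 -0.9] | units [ 0.691  0.461 -0.222] turn 1.674
orange [([319, 222, 13, 22, 147], [325.6, 231.9]), ([270, 233, 6, 6, 17], [272.4, 235.1])]
```

```bash
python3 -c "
from h import *
print(pl('top',[(161,133.5)],.08), pl('scene',[(280,375)],.06), pl('top',[(145,120)],.16))"
python3 -m crank '[[0.03,0.05,0.05,0.13,-1],[0.05,0.05,0.05,0.13,-1],[0.05,0.05,0.05,0.13,-1],[0.05,0.04,0.04,0.13,-1],[0.05,0.04,0,0.13,-1],[0.06,0.04,0,0.13,-1],[0.06,0.03,0,0.13,-1],[0.06,0.03,0,0.13,-1]]'
python3 -m crank '[[0.06,0.03,0,0.13,-1],[0.06,0.03,0,0.13,-1],[0.06,0.03,0,0.13,-1],[0.06,0.03,0,0.13,-1],[0.03,0.01,0,0.11,-1],[0,0,0,0,-1],[0,0,0,0,-1]]'
python3 -c "
from h import *
go(*stand(-.0418,.21),.128,-.198)"
```

```text
[[0.7132456 0.2482005 0.08     ]] [[0.73227658 0.27763276 0.06      ]] [[0.72832778 0.27106342 0.16      ]]
clock: 15.07
tcp_pos: [0.5706, 0.1945, 0.2035]
orientation: [-2.841, -1.339, 0.005]
contact_force: [0.6, 0.1, -1.0]
grip_width: 0.026
gripper_force: 41.2
clock: 15.65
tcp_pos: [0.6244, 0.2196, 0.2036]
orientation: [-2.435, -1.983, 0.004]
contact_force: [0.4, 0.6, -0.5]
grip_width: 0.026
gripper_force: 41.2
t 15.7 tcp [0.6244 0.2196 0.2036] a -0.204 w 0.0260 gf 41.2 F [ 0.4  0.6 -0.5] | units [ 0.03   0.005 -0.378] turn 0.007
```

```bash
python3 -m crank '[[0.03,0.005,-0.06,0.007,-1],[0,0,-0.1,0,-1],[0,0,-0.1,0,-1],[0,0,-0.09,0,-1],[0,0,-0.02,0,-1],[0,0,0,0,-1],[0,0,0,0,-1],[0,0,0,0,-1]]'
python3 -c "
from h import *
go(*stand(-.0418,.21),.128,-.198);go(*stand(-.0418,.157),.128,-.198)
a=r.grab_frame('scene');cv2.imwrite('pics/s8s.png',a);t=r.grab_frame('top');cv2.imwrite('pics/s8t.png',t)
cv2.imwrite('pics/s8.png',np.hstack([cv2.resize(a[195:345,225:345],(480,600),interpolation=2),cv2.resize(t[110:200,190:238],(320,600),interpolation=2)]))"
```

```text
clock: 16.32
tcp_pos: [0.6319, 0.2213, 0.1324]
orientation: [2.427, 1.993, 0.003]
contact_force: [0.1, 0.5, -0.5]
grip_width: 0.0264
gripper_force: 41.2
t 16.3 tcp [0.6319 0.2213 0.1324] a -0.196 w 0.0264 gf 41.2 F [ 0.1  0.5 -0.5] | units [-0.008 -0.003 -0.022] turn -0.003
t 16.3 tcp [0.6319 0.2213 0.1324] a -0.196 w 0.0264 gf 41.2 F [ 0.1  0.5 -0.5] | units [-0.06  -0.263 -0.022] turn -0.003
```

```bash
python3 -m crank '[[-0.008,-0.003,-0.02,-0.003,-1],[0,0,0,0,-1],[0,0,0,0,-1]]'
python3 -m crank '[[-0.01,-0.05,0,0,-1],[-0.01,-0.05,0,0,-1],[0,0,0,0,-1],[0,0,0,0,-1]]'
python3 -m crank '[[-0.01,-0.05,0,0,-1],[-0.01,-0.05,0,0,-1],[0,0,0,0,-1],[0,0,0,0,-1]]'
python3 -c "
from h import *
go(*stand(-.0418,.157),.128,-.198)"
```

```text
clock: 16.67
tcp_pos: [0.6293, 0.2205, 0.1273]
orientation: [-2.43, -1.991, 0.0]
contact_force: [0.1, -0.2, -1.6]
grip_width: 0.026
gripper_force: 41.2
clock: 17.0
tcp_pos: [0.6257, 0.1987, 0.1276]
orientation: [2.432, 1.988, -0.0]
contact_force: [-0.0, -0.9, -0.7]
grip_width: 0.0263
gripper_force: 41.2
clock: 17.33
tcp_pos: [0.6216, 0.1791, 0.1275]
orientation: [2.432, 1.989, -0.0]
contact_force: [1.5, -0.5, -1.1]
grip_width: 0.026
gripper_force: 41.2
t 17.3 tcp [0.6216 0.1791 0.1275] a -0.200 w 0.0260 gf 41.2 F [ 1.5 -0.5 -1.1] | units [-0.009 -0.052  0.003] turn 0.002
```

```bash
python3 -m crank '[[-0.009,-0.052,0,0,-1],[0,0,0,0,-1],[0,0,0,0,-1],[0,0,0,0,-1]]'
python3 -m crank '[[0,0,0,0,-0.2],[0,0,0,0,0],[0,0,0,0,0.2],[0,0,0,0,0.4],[0,0,0,0,0.4],[0,0,0,0,0.4],[0,0,0,0,0.4]]'
python3 -c "
from h import *
go(*stand(-.0418,.157),.128,-.198);orange()"
```

```text
clock: 17.67
tcp_pos: [0.6198, 0.1702, 0.1273]
orientation: [-2.43, -1.991, -0.0]
contact_force: [-0.2, -0.2, -0.7]
grip_width: 0.026
gripper_force: 41.2
clock: 18.25
tcp_pos: [0.6198, 0.1703, 0.1273]
orientation: [-2.43, -1.992, -0.0]
contact_force: [0.2, -0.9, -0.4]
grip_width: 0.0599
gripper_force: 0.0
t 18.2 tcp [0.6198 0.1703 0.1273] a -0.198 w 0.0599 gf 0.0 F [ 0.2 -0.9 -0.4] | units [ 0.001 -0.008  0.003] turn -0.001
orange [([291, 267, 18, 26, 207], [299.7, 280.5]), ([283, 279, 6, 18, 64], [285.0, 288.3])]
```

```bash
python3 -m crank '[[0,0,0.05,0,0.4],[0,0,0.1,0,0.4],[0,0,0.12,0,0.4],[0,0,0.12,0,0.4],[0,0,0.12,0,0.4],[0,0,0.12,0,0.4],[0,0,0.12,0,0.4],[0,0,0.12,0,0.4]]'
python3 -m crank '[[-0.05,-0.06,0,0.13,0.7],[-0.05,-0.08,0,0.13,0.7],[-0.05,-0.08,0,0.13,0.7],[-0.05,-0.08,0,0.13,0.7],[-0.05,-0.08,0,0.13,0.7],[-0.05,-0.08,0,0.13,0.7],[-0.05,-0.08,0,0.13,0.7],[-0.05,-0.08,0,0.13,0.7]]'
python3 -m crank '[[-0.05,-0.08,0,0.13,0.7],[-0.05,-0.08,0,0.13,0.7],[-0.05,-0.08,0,0.13,0.7],[-0.05,-0.08,0,0.13,0.7],[0,-0.08,0,0.13,0.7],[0,-0.08,0,0.13,0.7],[0,-0.08,0,0.13,0.7],[0,-0.08,0,0.13,0.7]]'
python3 -c "
from h import *
go(.4943,-.09,.11,1.641);a=orange();cv2.imwrite('pics/s9s.png',a);cv2.imwrite('pics/s9t.png',r.grab_frame('top'));print(r.get_obs()['joints'])"
```

```text
clock: 18.97
tcp_pos: [0.6196, 0.1699, 0.3035]
orientation: [2.43, 1.991, 0.001]
contact_force: [-0.0, 0.5, -0.3]
grip_width: 0.0595
gripper_force: 0.0
clock: 19.63
tcp_pos: [0.5392, 0.0451, 0.3022]
orientation: [1.432, 2.795, 0.001]
contact_force: [-0.2, -0.7, -0.2]
grip_width: 0.0726
gripper_force: 0.0
clock: 20.3
tcp_pos: [0.4996, -0.0829, 0.3022]
orientation: [0.204, 3.134, 0.001]
contact_force: [0.2, -0.1, 0.2]
grip_width: 0.0722
gripper_force: 0.0
t 20.3 tcp [ 0.4996 -0.0829  0.3022] a 1.440 w 0.0722 gf 0.0 F [ 0.2 -0.1  0.2] | units [-0.026 -0.036 -0.961] turn 0.255
orange [([291, 267, 18, 26, 208], [299.7, 280.5]), ([279, 271, 10, 26, 109], [283.3, 284.8])]
[-0.32980445  0.12676485  0.41767752  1.88517061 -0.05574486  1.13986518
  1.54099014]
```

```bash
python3 - <<'E'
from h import *
print(proj('scene',[[.4996,-.083,.302],[.4996,-.083,.33],[.494,-.06,.02],[.4584,-.0925,.02]]).round(0).tolist())
for f in('top0','s9t','s8t','s7t'):
    h=cv2.cvtColor(cv2.imread(f'pics/{f}.png'),cv2.COLOR_BGR2HSV);m=cv2.inRange(h,(6,170,140),(14,255,255))
    n,_,st,ce=cv2.connectedComponentsWithStats(m);print(f,[(st[i][4],ce[i].round(1).tolist()) for i in range(1,n) if st[i][4]>8])
E
```

```text
[[267.0, 146.0], [267.0, 134.0], [275.0, 248.0], [279.0, 237.0]]
top0 [(np.int32(34), [197.1, 216.2]), (np.int32(36), [212.1, 215.5]), (np.int32(20), [270.4, 215.8])]
s9t [(np.int32(18), [185.9, 168.9])]
s8t [(np.int32(18), [270.6, 216.4])]
s7t [(np.int32(22), [270.4, 215.8]), (np.int32(11), [199.0, 215.9]), (np.int32(10), [284.1, 217.7])]
```

Clamp B's handle has gone from its place in the scene view, so it was probably knocked. I'll move the arm aside and re-measure.

```bash
python3 -m crank '[[0,0.16,0,0,0.7],[0,0.16,0,0,0.7],[0,0.16,0,0,0.7],[0,0.16,0,0,0.7],[0,0.16,0,0,0.7],[0,0.16,0,0,0.7],[0,0.16,0,0,0.7],[0,0.16,0,0,0.7]]'
python3 - <<'E'
from h import *
t=r.grab_frame('top');cv2.imwrite('pics/s10t.png',t);s=r.grab_frame('scene');cv2.imwrite('pics/s10s.png',s)
h=cv2.cvtColor(t,cv2.COLOR_BGR2HSV)
for lo in((5,150,120),(5,140,150)):
    m=cv2.inRange(h,lo,(15,255,255));n,_,st,ce=cv2.connectedComponentsWithStats(m);print([(st[i].tolist(),ce[i].round(1).tolist()) for i in range(1,n) if st[i][4]>8])
d=cv2.absdiff(t,cv2.imread('pics/s8t.png')).max(2);d[:, :240]=0;d[:160]=0
n,_,st,ce=cv2.connectedComponentsWithStats((d>45).astype(np.uint8));print([(st[i].tolist(),ce[i].round(1).tolist()) for i in range(1,n) if st[i][4]>8])
E
```

```text
clock: 21.07
tcp_pos: [0.4991, 0.1766, 0.3019]
orientation: [0.215, 3.134, 0.001]
contact_force: [0.5, 0.1, -0.4]
grip_width: 0.0725
gripper_force: 0.0
[([178, 152, 20, 9, 69], [187.7, 156.2]), ([175, 167, 21, 4, 76], [184.8, 168.6]), ([282, 206, 7, 19, 71], [285.0, 214.7]), ([266, 208, 9, 17, 65], [270.4, 215.6])]
[([178, 151, 20, 10, 69], [187.1, 155.9]), ([175, 167, 21, 4, 79], [184.6, 168.5]), ([282, 206, 7, 19, 63], [285.0, 214.7]), ([267, 208, 8, 17, 61], [270.5, 215.9])]
[([240, 411, 13, 9, 79], [245.2, 416.0]), ([266, 416, 6, 4, 9], [268.4, 418.0])]
```

```bash
python3 - <<'E'
from h import *
a=cv2.imread('pics/s5s.png');b=cv2.imread('pics/s10s.png');print(a[231:240,268:278].tolist()[4],b[231:240,268:278].tolist()[4])
d=cv2.absdiff(a,b).max(2);d[:, 300:]=0;d[:190]=0
n,_,st,ce=cv2.connectedComponentsWithStats((d>50).astype(np.uint8));print([(st[i].tolist(),ce[i].round(1).tolist()) for i in range(1,n) if st[i][4]>8])
for f in(a,b):
    h=cv2.cvtColor(f,cv2.COLOR_BGR2HSV)
    for nm,lo,hi in(('green',(65,60,40),(90,255,255)),):
        m=cv2.inRange(h,lo,hi);m[:190]=0;m[:,320:]=0
        n,_,st,ce=cv2.connectedComponentsWithStats(m);print([(st[i].tolist(),ce[i].round(1).tolist()) for i in range(1,n) if st[i][4]>30])
E
```

```text
[[59, 86, 132], [51, 101, 171], [37, 123, 241], [18, 176, 255], [27, 157, 255], [18, 126, 250], [22, 100, 215], [10, 75, 175], [32, 31, 39], [241, 231, 222]] [[58, 86, 130], [54, 101, 174], [39, 122, 238], [21, 172, 255], [22, 151, 255], [26, 124, 248], [15, 97, 211], [14, 76, 174], [29, 28, 38], [239, 232, 220]]
[([267, 257, 6, 12, 46], [269.3, 262.9]), ([277, 257, 23, 39, 329], [287.2, 274.0]), ([261, 280, 8, 11, 19], [264.8, 285.4])]
[([247, 234, 9, 33, 170], [251.4, 249.4])]
[([248, 232, 9, 34, 170], [251.9, 248.9])]
```

Nothing has moved. The sliver was only below the size threshold. On to clamp B.

```bash
python3 -m crank '[[-0.003,-0.166,0,0.032,0.7],[-0.003,-0.166,0,0.032,0.7],[-0.003,-0.166,0,0.032,0.7],[-0.003,-0.166,0,0.032,0.7],[-0.003,-0.166,0,0.032,0.7],[-0.003,-0.166,0,0.032,0.7],[-0.003,-0.166,0,0.032,0.7],[-0.003,-0.166,0,0.032,0.7]]'
python3 -m crank '[[0,0,-0.12,0,0.7],[0,0,-0.12,0,0.7],[0,0,-0.12,0,0.7],[0,0,-0.12,0,0.7],[0,0,-0.12,0,0.7],[0,0,-0.12,0,0.7],[0,0,-0.12,0,0.7],[0,0,-0.12,0,0.7]]'
python3 -m crank '[[0,0,0,0,0.7],[0,0,0,0,0.7],[0,0,0,0,0.7]]'
python3 -c "
from h import *
go(.4943,-.09,.004,1.641);s=r.grab_frame('scene');d=cv2.absdiff(s,cv2.imread('pics/s10s.png')).max(2)
print(s[235,270:275].tolist())"
```

```text
clock: 21.83
tcp_pos: [0.4945, -0.0928, 0.3019]
orientation: [-0.102, 3.139, 0.001]
contact_force: [0.3, -0.1, -0.7]
grip_width: 0.0725
gripper_force: 0.0
clock: 22.5
tcp_pos: [0.4951, -0.0911, 0.1087]
orientation: [-0.1, 3.139, 0.0]
contact_force: [0.0, 0.5, 0.1]
grip_width: 0.0725
gripper_force: 0.0
clock: 22.75
tcp_pos: [0.4958, -0.0915, 0.1106]
orientation: [-0.102, 3.138, -0.0]
contact_force: [0.2, -0.5, 0.2]
grip_width: 0.0727
gripper_force: 0.0
t 22.8 tcp [ 0.4958 -0.0915  0.1106] a 1.636 w 0.0727 gf 0.0 F [ 0.2 -0.5  0.2] | units [-0.007  0.008 -0.533] turn 0.007
[[37, 122, 240], [19, 177, 255], [25, 159, 255], [9, 121, 249], [20, 99, 215]]
```

```bash
python3 -m crank '[[-0.007,0.008,-0.12,0.005,0.7],[0,0,-0.12,0,0.7],[0,0,-0.12,0,0.7],[0,0,-0.08,0,0.7],[0,0,-0.05,0,0.7],[0,0,-0.04,0,0.7],[0,0,0,0,0.7],[0,0,0,0,0.7]]'
python3 -m crank '[[0,0,0,0,-1],[0,0,0,0,-1],[0,0,0,0,-1],[0,0,0,0,-1],[0,0,0,0,-1],[0,0,0,0,-1],[0,0,0,0,-1],[0,0,0,0,-1]]' 40
python3 -m crank '[[0,0,0.1,0,-1],[0,0,0.12,0,-1],[0,0,0.12,0,-1],[0,0,0.12,0,-1],[0,0,0.12,0,-1],[0,0,0.12,0,-1],[0,0,0.12,0,-1],[0,0,0.12,0,-1]]'
python3 -c "
from h import *
go(*stand(-.0418,-.215),.128,-.198)"
```

```text
clock: 23.47
tcp_pos: [0.4943, -0.09, 0.004]
orientation: [-0.11, 3.139, -0.0]
contact_force: [0.3, 0.3, 0.2]
grip_width: 0.0727
gripper_force: 0.0
clock: 24.13
tcp_pos: [0.4962, -0.0898, 0.0057]
orientation: [-0.109, 3.134, 0.0]
contact_force: [0.5, 1.2, 13.8]
grip_width: 0.0262
gripper_force: 39.1
clock: 24.8
tcp_pos: [0.4934, -0.0899, 0.1933]
orientation: [-0.11, 3.138, 0.0]
contact_force: [1.9, 0.4, -0.1]
grip_width: 0.0259
gripper_force: 40.8
t 24.8 tcp [ 0.4934 -0.0899  0.1933] a 1.641 w 0.0259 gf 40.8 F [ 1.9  0.4 -0.1] | units [ 0.267 -0.531 -0.327] turn 1.659
```

```bash
python3 -m crank '[[0,-0.05,0.03,-0.13,-1],[0,-0.05,0.03,-0.13,-1],[0,-0.05,0.03,-0.13,-1],[0,-0.05,0,-0.13,-1],[0,-0.05,0,-0.13,-1],[0,-0.05,0,-0.13,-1],[0.02,-0.05,0,-0.13,-1],[0.02,-0.05,0,-0.13,-1]]' 40
python3 -m crank '[[0.03,-0.05,0,-0.13,-1],[0.03,-0.05,0,-0.13,-1],[0.03,-0.03,0,-0.13,-1],[0.03,0,0,-0.13,-1],[0.03,0,0,-0.13,-1],[0.03,0,0,-0.13,-1],[0.03,0,0,-0.13,-1],[0.02,0,0,-0.13,-1]]'
python3 -m crank '[[0,0,0,-0.13,-1],[0,0,0,-0.13,-1],[0,0,-0.1,0,-1],[0,0,-0.1,0,-1],[0,0,-0.1,0,-1],[0,0,-0.06,0,-1],[0,0,0,0,-1],[0,0,0,0,-1]]'
python3 -c "
from h import *
go(*stand(-.0418,-.215),.128,-.198)"
```

```text
clock: 25.47
tcp_pos: [0.5014, -0.1704, 0.2102]
orientation: [1.153, 2.921, 0.002]
contact_force: [0.2, -0.5, 0.3]
grip_width: 0.026
gripper_force: 40.8
clock: 26.13
tcp_pos: [0.548, -0.1957, 0.21]
orientation: [2.218, 2.224, 0.002]
contact_force: [0.4, 0.3, 0.0]
grip_width: 0.0259
gripper_force: 40.8
clock: 26.8
tcp_pos: [0.5474, -0.1959, 0.1376]
orientation: [-2.429, -1.992, 0.0]
contact_force: [0.3, -0.2, -0.1]
grip_width: 0.0262
gripper_force: 40.8
t 26.8 tcp [ 0.5474 -0.1959  0.1376] a -0.197 w 0.0262 gf 40.8 F [ 0.3 -0.2 -0.1] | units [-0.003 -0.001 -0.048] turn -0.001
```

```bash
python3 -m crank '[[-0.003,0,-0.048,0,-1],[0.01,0.05,0,0,-1],[0.01,0.05,0,0,-1],[0.01,0.05,0,0,-1],[0,0,0,0,-1],[0,0,0,0,-1]]'
python3 -m crank '[[0.01,0.05,0,0,-1],[0.01,0.05,0,0,-1],[0,0,0,0,-1],[0,0,0,0,-1],[0,0,0,0,-1]]'
python3 -c "
from h import *
go(*stand(-.0418,-.157),.128,-.198)"
```

```text
clock: 27.3
tcp_pos: [0.5536, -0.1644, 0.1279]
orientation: [2.426, 1.995, 0.001]
contact_force: [0.8, -0.3, -1.3]
grip_width: 0.0264
gripper_force: 40.8
clock: 27.72
tcp_pos: [0.5569, -0.1459, 0.1277]
orientation: [2.429, 1.992, -0.0]
contact_force: [0.2, 0.2, -0.5]
grip_width: 0.0258
gripper_force: 40.8
t 27.7 tcp [ 0.5569 -0.1459  0.1277] a -0.197 w 0.0258 gf 40.8 F [ 0.2  0.2 -0.5] | units [0.006 0.034 0.001] turn -0.002
```

```bash
python3 -m crank '[[0.006,0.034,0,0,-1],[0,0,0,0,-1],[0,0,0,0,-1],[0,0,0,0,-1]]'
python3 -m crank '[[0,0,0,0,-0.2],[0,0,0,0,0],[0,0,0,0,0.2],[0,0,0,0,0.4],[0,0,0,0,0.4],[0,0,0,0,0.4],[0,0,0,0,0.4]]'
python3 -m crank '[[0,0,0.05,0,0.4],[0,0,0.1,0,0.4],[0,0,0.12,0,0.4],[0,0,0.12,0,0.4],[0,0,0.12,0,0.4],[0,0,0.12,0,0.4],[0,0,0.12,0,0.4],[0,0,0.12,0,0.4]]'
python3 -m crank '[[0.02,-0.1,0,0,0.4],[-0.05,-0.15,0,0,0.4],[-0.05,-0.15,0,0,0.4],[-0.05,-0.15,0,0,0.4],[-0.05,-0.1,0,0,0.4],[0,0,0,0,0.4]]'
python3 -c "
from h import *
s=r.grab_frame('scene');t=r.grab_frame('top')
cv2.imwrite('pics/s11s.png',s);cv2.imwrite('pics/s11t.png',t)
cv2.imwrite('pics/s11.png',np.hstack([cv2.resize(s[180:330,205:325],(480,600),interpolation=2),cv2.resize(cv2.rotate(t[135:210,170:310],0),(320,600),interpolation=2)]))"
```

```text
clock: 28.05
tcp_pos: [0.5582, -0.1392, 0.1277]
orientation: [2.429, 1.992, -0.0]
contact_force: [0.6, 0.5, -0.8]
grip_width: 0.026
gripper_force: 40.8
clock: 28.63
tcp_pos: [0.5582, -0.1393, 0.1278]
orientation: [2.429, 1.992, 0.0]
contact_force: [0.4, -0.2, 0.2]
grip_width: 0.0597
gripper_force: 0.0
clock: 29.3
tcp_pos: [0.5578, -0.1394, 0.3037]
orientation: [2.429, 1.991, 0.001]
contact_force: [0.0, -0.1, -0.5]
grip_width: 0.0596
gripper_force: 0.0
clock: 29.8
tcp_pos: [0.5185, -0.2752, 0.3032]
orientation: [2.436, 1.98, -0.002]
contact_force: [-0.2, 0.0, 0.5]
grip_width: 0.0597
gripper_force: 0.0
```

View pics/s11.png

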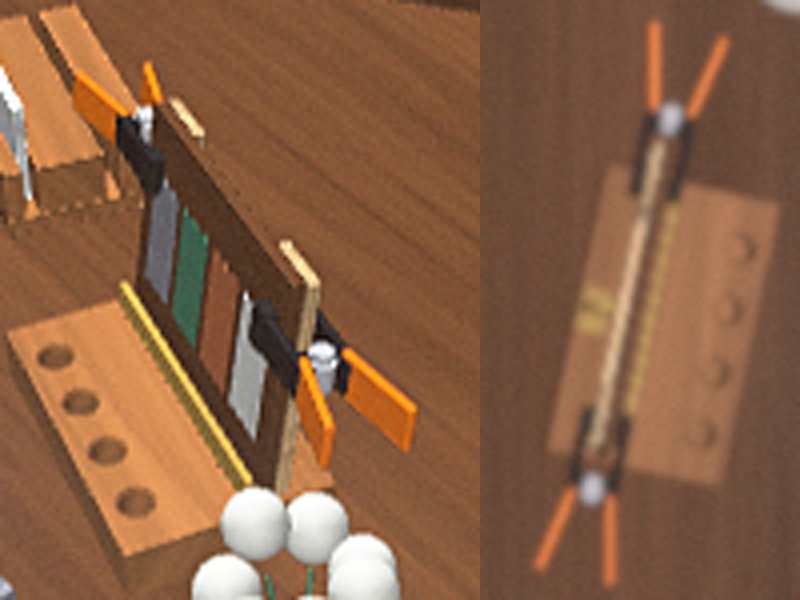

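Both clamps are clipped on. The near one's pads are at (280,345) and the far one's at (140,150), with hinges just outside the board edges, and the top view shows both jaws straddling the boards. Now the markers.

```bash
python3 -m crank '[[0.02,0.16,0,-0.07,0],[0.02,0.16,0,-0.07,0],[0.02,0.16,0,-0.07,0],[0.02,0.16,0,-0.07,0],[0.02,0.16,0,-0.07,0],[0.02,0.16,0,-0.07,0],[0.02,0.16,0,-0.07,0],[0.02,0.16,0,-0.07,0]]'
python3 -m crank '[[0.02,0.16,0,-0.07,0],[0.02,0.16,0,-0.07,0],[0.02,0.16,0,-0.07,0],[0.02,0.16,0,-0.07,0],[0.02,0.16,0,-0.07,0],[0.02,0.16,0,-0.07,0],[0.02,0.16,0,-0.07,0],[0.02,0.16,0,-0.07,0]]'
python3 -m crank '[[0.015,0.16,0,-0.07,0],[0.01,0.16,0,-0.07,0],[0,0.16,0,-0.07,0],[0,0.08,0,-0.07,0],[0,0,0,0,0],[0,0,0,0,0]]'
python3 -c "
from h import *
go(.5872,.349,.20,-1.30)"
```

```text
clock: 30.57
tcp_pos: [0.5542, -0.0096, 0.3021]
orientation: [-2.805, -1.414, -0.001]
contact_force: [0.3, -0.2, -0.3]
grip_width: 0.0427
gripper_force: 0.0
clock: 31.23
tcp_pos: [0.5853, 0.2468, 0.3018]
orientation: [-3.045, -0.769, 0.0]
contact_force: [-1.1, -0.2, 0.8]
grip_width: 0.0426
gripper_force: 0.0
clock: 31.73
tcp_pos: [0.5898, 0.3577, 0.301]
orientation: [3.11, 0.438, -0.001]
contact_force: [-0.0, -0.2, -0.9]
grip_width: 0.0427
gripper_force: 0.0
t 31.7 tcp [0.5898 0.3577 0.301 ] a -1.291 w 0.0427 gf 0.0 F [-0.  -0.2 -0.9] | units [-0.013 -0.044 -0.505] turn -0.011
```

```bash
python3 -m crank '[[-0.013,-0.044,-0.1,-0.01,0],[0,0,-0.12,0,0],[0,0,-0.12,0,0],[0,0,-0.12,0,0],[0,0,-0.04,0,0],[0,0,0,0,0],[0,0,0,0,0],[0,0,0,0,0]]'
python3 -c "
from h import *
go(.5872,.349,.105,-1.30)"
```

```text
clock: 32.4
tcp_pos: [0.5896, 0.346, 0.2037]
orientation: [-3.113, -0.417, -0.004]
contact_force: [0.4, -0.8, 0.4]
grip_width: 0.0428
gripper_force: 0.0
t 32.4 tcp [0.5896 0.346  0.2037] a -1.305 w 0.0428 gf 0.0 F [ 0.4 -0.8  0.4] | units [-0.012  0.015 -0.493] turn 0.006
```

```bash
python3 -m crank '[[-0.012,0.015,-0.1,0.006,0],[0,0,-0.12,0,0],[0,0,-0.12,0,0],[0,0,-0.1,0,0],[0,0,-0.05,0,0],[0,0,0,0,0],[0,0,0,0,0],[0,0,0,0,0]]'
python3 -c "
from h import *
go(.5872,.349,.105,-1.30)"
python3 -m crank '[[0,0,0,0,-1],[0,0,0,0,-1],[0,0,0,0,-1],[0,0,0,0,-1],[0,0,0,0,-1],[0,0,0,0,-1]]' 30
python3 -c "
from h import *
go(.5872,.349,.105,-1.30)"
python3 -m crank '[[0,0,0.1,0,-1],[0,0,0.13,0,-1],[0,0,0.13,0,-1],[0,0,0.13,0,-1],[0,0,0.13,0,-1],[0,0,0.13,0,-1],[0,0,0.13,0,-1],[0,0,0.13,0,-1]]'
python3 -c "
from h import *
go(*stand(.042,.066),.31,-.198)
im=r.grab_frame('scene');cv2.imwrite('pics/m1s.png',im)"
```

```text
clock: 33.07
tcp_pos: [0.5874, 0.3494, 0.1057]
orientation: [-3.112, -0.424, -0.004]
contact_force: [0.3, -0.8, 0.3]
grip_width: 0.0428
gripper_force: 0.0
t 33.1 tcp [0.5874 0.3494 0.1057] a -1.300 w 0.0428 gf 0.0 F [ 0.3 -0.8  0.3] | units [-0.001 -0.002 -0.004] turn -0.000
clock: 33.57
tcp_pos: [0.5869, 0.3497, 0.105]
orientation: [-3.111, -0.425, -0.003]
contact_force: [0.3, 1.1, 6.4]
grip_width: 0.0154
gripper_force: 29.4
t 33.6 tcp [0.5869 0.3497 0.105 ] a -1.299 w 0.0154 gf 29.4 F [0.3 1.1 6.4] | units [ 0.001 -0.004  0.   ] turn -0.001
clock: 34.23
tcp_pos: [0.5859, 0.3488, 0.3069]
orientation: [3.113, 0.424, -0.001]
contact_force: [0.2, 0.5, 0.2]
grip_width: 0.0154
gripper_force: 29.4
t 34.2 tcp [0.5859 0.3488 0.3069] a -1.300 w 0.0154 gf 29.4 F [0.2 0.5 0.2] | units [ 0.491 -1.429  0.016] turn 1.403
```

```bash
python3 -m crank '[[0.045,-0.13,0,0.128,-1],[0.045,-0.13,0,0.128,-1],[0.045,-0.13,0,0.128,-1],[0.045,-0.13,0,0.128,-1],[0.045,-0.13,0,0.128,-1],[0.045,-0.13,0,0.128,-1],[0.045,-0.13,0,0.128,-1],[0.045,-0.13,0,0.128,-1]]' 30
python3 -m crank '[[0.045,-0.13,0,0.128,-1],[0.045,-0.13,0,0.128,-1],[0.041,-0.129,0,0.123,-1],[0,0,0,0,-1],[0,0,0,0,-1],[0,0,0,0,-1]]'
python3 -c "
from h import *
go(*stand(.042,.066),.15,-.198)"
```

```text
clock: 34.95
tcp_pos: [0.6582, 0.1397, 0.3055]
orientation: [-2.694, -1.615, 0.0]
contact_force: [0.4, 0.5, -0.6]
grip_width: 0.0153
gripper_force: 29.4
clock: 35.45
tcp_pos: [0.6841, 0.0637, 0.3054]
orientation: [-2.43, -1.99, 0.0]
contact_force: [-0.2, 0.5, -0.5]
grip_width: 0.0151
gripper_force: 29.4
t 35.5 tcp [0.6841 0.0637 0.3054] a -0.199 w 0.0151 gf 29.4 F [-0.2  0.5 -0.5] | units [ 0.    -0.004 -0.777] turn 0.001
```

```bash
python3 -m crank '[[0,-0.004,-0.1,0,-1],[0,0,-0.13,0,-1],[0,0,-0.13,0,-1],[0,0,-0.13,0,-1],[0,0,-0.13,0,-1],[0,0,-0.1,0,-1],[0,0,-0.05,0,-1],[0,0,0,0,-1]]' 30
python3 -m crank '[[0,0,0,0,-1],[0,0,0,0,-1],[0,0,0,0,-1]]'
python3 -c "
from h import *
go(*stand(.042,.066),.104,-.198)"
```

```text
clock: 36.12
tcp_pos: [0.6825, 0.0645, 0.1489]
orientation: [-2.426, -1.992, 0.006]
contact_force: [-0.3, 0.7, 0.5]
grip_width: 0.0151
gripper_force: 29.4
clock: 36.37
tcp_pos: [0.6854, 0.0627, 0.1535]
orientation: [2.429, 1.991, 0.004]
contact_force: [0.2, 0.5, 0.0]
grip_width: 0.0152
gripper_force: 29.4
t 36.4 tcp [0.6854 0.0627 0.1535] a -0.198 w 0.0152 gf 29.4 F [0.2 0.5 0. ] | units [-0.006  0.001 -0.247] turn -0.001
```

```bash
python3 -m crank '[[-0.006,0.001,-0.04,0,-1],[0,0,-0.05,0,-1],[0,0,-0.05,0,-1],[0,0,-0.05,0,-1],[0,0,-0.04,0,-1],[0,0,-0.02,0,-1],[0,0,0,0,-1],[0,0,0,0,-1]]' 30
python3 -c "
from h import *
go(*stand(.042,.066),.104,-.198)"
```

```text
clock: 37.03
tcp_pos: [0.683, 0.0625, 0.1012]
orientation: [-2.43, -1.991, 0.001]
contact_force: [0.0, -0.3, -0.7]
grip_width: 0.0148
gripper_force: 29.4
t 37.0 tcp [0.683  0.0625 0.1012] a -0.198 w 0.0148 gf 29.4 F [ 0.  -0.3 -0.7] | units [0.006 0.002 0.014] turn -0.000
```

```bash
python3 -m crank '[[0,0,0,0,-0.5],[0,0,0,0,0],[0,0,0,0,0],[0,0,0,0,0],[0,0,0.06,0,0],[0,0,0.1,0,0],[0,0,0.13,0,0],[0,0,0.13,0,0]]' 30
python3 -m crank '[[0,0,0.13,0,0],[0,0,0.13,0,0],[0,0,0.13,0,0],[0,0,0.13,0,0],[-0.063,0.125,0,-0.127,0],[-0.063,0.125,0,-0.127,0],[-0.063,0.125,0,-0.127,0],[-0.063,0.125,0,-0.127,0]]'
python3 -m crank '[[-0.063,0.125,0,-0.127,0],[-0.063,0.125,0,-0.127,0],[-0.063,0.125,0,-0.127,0],[-0.063,0.125,0,-0.127,0],[-0.063,0.125,0,-0.127,0],[-0.063,0.125,0,-0.127,0],[-0.063,0.122,0,-0.127,0],[0,0,0,0,0]]'
python3 -m crank '[[0,0,-0.1,0,0],[0,0,-0.12,0,0],[0,0,-0.12,0,0],[0,0,-0.12,0,0],[0,0,-0.04,0,0],[0,0,0,0,0],[0,0,0,0,0],[0,0,0,0,0]]'
python3 -c "
from h import *
go(.5444,.3369,.105,-1.30)
s=r.grab_frame('scene');cv2.imwrite('pics/m2s.png',s);print(proj('scene',[[*stand(.042,.066),.146]]))
h=cv2.cvtColor(s,cv2.COLOR_BGR2HSV)
m=((h[...,2]>200)&(h[...,1]<40)).astype(np.uint8);m[:180]=0;m[300:]=0;n,_,st,ce=cv2.connectedComponentsWithStats(m);print([(st[i].tolist(),ce[i].round(1).tolist()) for i in range(1,n) if 10<st[i][4]<300])"
```

```text
clock: 37.7
tcp_pos: [0.6828, 0.0625, 0.1872]
orientation: [-2.43, -1.991, 0.001]
contact_force: [0.6, 0.1, -0.1]
grip_width: 0.0425
gripper_force: 0.0
clock: 38.37
tcp_pos: [0.6322, 0.1634, 0.291]
orientation: [-2.78, -1.462, -0.002]
contact_force: [-0.3, -0.5, 0.5]
grip_width: 0.0426
gripper_force: 0.0
clock: 39.03
tcp_pos: [0.5412, 0.3446, 0.2895]
orientation: [-3.108, -0.439, 0.002]
contact_force: [0.1, 1.4, -0.2]
grip_width: 0.0426
gripper_force: 0.0
clock: 39.7
tcp_pos: [0.5457, 0.3373, 0.1916]
orientation: [-3.111, -0.432, -0.004]
contact_force: [-1.2, -1.2, -0.1]
grip_width: 0.0424
gripper_force: 0.0
t 39.7 tcp [0.5457 0.3373 0.1916] a -1.295 w 0.0424 gf 0.0 F [-1.2 -1.2 -0.1] | units [-0.006 -0.002 -0.433] turn -0.006
[[235.66638426 264.28032568]]
[([194, 180, 17, 29, 91], [202.0, 193.9]), ([138, 197, 19, 14, 68], [146.9, 203.4]), ([454, 196, 5, 7, 18], [455.9, 200.1]), ([151, 207, 18, 30, 174], [159.7, 222.5]), ([234, 262, 7, 6, 32], [236.7, 264.7]), ([282, 266, 6, 4, 18], [284.6, 267.3]), ([37, 279, 9, 5, 14], [41.6, 281.1]), ([129, 294, 22, 6, 107], [140.2, 296.8]), ([392, 297, 5, 3, 14], [394.1, 298.1])]
```

```bash
python3 -m crank '[[-0.006,-0.002,-0.1,-0.006,0],[0,0,-0.12,0,0],[0,0,-0.12,0,0],[0,0,-0.06,0,0],[0,0,-0.033,0,0],[0,0,0,0,0],[0,0,0,0,0],[0,0,0,0,0]]'
python3 -c "
from h import *
go(.5444,.3369,.105,-1.30)"
python3 -m crank '[[0,0,0,0,-1],[0,0,0,0,-1],[0,0,0,0,-1],[0,0,0,0,-1],[0,0,0,0,-1],[0,0,0,0,-1]]' 30
python3 -m crank '[[0,0,0.1,0,-1],[0,0,0.13,0,-1],[0,0,0.13,0,-1],[0,0,0.13,0,-1],[0,0,0.13,0,-1],[0,0,0.13,0,-1],[0,0,0.13,0,-1],[0,0,0.13,0,-1]]'
python3 -m crank '[[0.055,-0.132,0,0.117,-1],[0.055,-0.132,0,0.117,-1],[0.055,-0.132,0,0.117,-1],[0.055,-0.132,0,0.117,-1],[0.055,-0.132,0,0.117,-1],[0.055,-0.132,0,0.117,-1],[0.055,-0.132,0,0.117,-1],[0.055,-0.132,0,0.117,-1]]'
python3 -m crank '[[0.055,-0.132,0,0.117,-1],[0.055,-0.132,0,0.117,-1],[0.055,-0.132,0,0.117,-1],[0.051,-0.134,0,0.111,-1],[0,0,0,0,-1],[0,0,0,0,-1],[0,0,0,0,-1]]'
python3 -c "
from h import *
go(*stand(.042,.022),.15,-.198)"
```

```text
clock: 40.42
tcp_pos: [0.5444, 0.337, 0.1046]
orientation: [-3.112, -0.424, -0.003]
contact_force: [0.2, 0.4, 0.0]
grip_width: 0.0427
gripper_force: 0.0
t 40.4 tcp [0.5444 0.337  0.1046] a -1.300 w 0.0427 gf 0.0 F [0.2 0.4 0. ] | units [ 0.    -0.001  0.002] turn -0.000
clock: 40.92
tcp_pos: [0.544, 0.3371, 0.104]
orientation: [-3.112, -0.425, -0.002]
contact_force: [-0.0, 1.2, 5.2]
grip_width: 0.0152
gripper_force: 29.4
clock: 41.58
tcp_pos: [0.543, 0.3365, 0.3061]
orientation: [3.113, 0.424, -0.001]
contact_force: [-0.2, 0.7, -0.2]
grip_width: 0.0151
gripper_force: 29.4
clock: 42.25
tcp_pos: [0.6314, 0.1241, 0.3049]
orientation: [-2.749, -1.521, 0.001]
contact_force: [0.1, 0.1, -1.5]
grip_width: 0.015
gripper_force: 29.4
clock: 42.83
tcp_pos: [0.6743, 0.0199, 0.3047]
orientation: [-2.434, -1.985, 0.0]
contact_force: [0.5, 0.1, 0.4]
grip_width: 0.0154
gripper_force: 29.4
t 42.8 tcp [0.6743 0.0199 0.3047] a -0.203 w 0.0154 gf 29.4 F [0.5 0.1 0.4] | units [ 0.006 -0.001 -0.773] turn 0.006
```

```bash
python3 -m crank '[[0.006,-0.001,-0.1,0.006,-1],[0,0,-0.13,0,-1],[0,0,-0.13,0,-1],[0,0,-0.13,0,-1],[0,0,-0.13,0,-1],[0,0,-0.1,0,-1],[0,0,-0.05,0,-1],[0,0,0,0,-1]]' 30
python3 -m crank '[[0,0,0,0,-1],[0,0,0,0,-1],[0,0,0,0,-1]]'
python3 -c "
from h import *
go(*stand(.042,.022),.102,-.198)"
```

```text
clock: 43.5
tcp_pos: [0.674, 0.0215, 0.1484]
orientation: [-2.425, -1.993, 0.006]
contact_force: [-1.2, 0.2, 0.6]
grip_width: 0.0153
gripper_force: 29.4
clock: 43.75
tcp_pos: [0.6768, 0.0195, 0.1528]
orientation: [2.428, 1.992, 0.004]
contact_force: [-0.6, -0.2, -0.4]
grip_width: 0.0152
gripper_force: 29.4
t 43.8 tcp [0.6768 0.0195 0.1528] a -0.197 w 0.0152 gf 29.4 F [-0.6 -0.2 -0.4] | units [-0.006  0.002 -0.254] turn -0.002
```

```bash
python3 -m crank '[[-0.006,0.002,-0.04,0,-1],[0,0,-0.05,0,-1],[0,0,-0.05,0,-1],[0,0,-0.05,0,-1],[0,0,-0.04,0,-1],[0,0,-0.02,0,-1],[0,0,0,0,-1],[0,0,0,0,-1]]' 30
python3 -c "
from h import *
go(*stand(.042,.022),.102,-.198)"
python3 -m crank '[[0,0,0,0,-0.5],[0,0,0,0,0],[0,0,0,0,0],[0,0,0,0,0],[0,0,0.06,0,0],[0,0,0.1,0,0],[0,0,0.13,0,0],[0,0,0.13,0,0]]' 30
python3 -m crank '[[0,0,0.13,0,0],[0,0,0.13,0,0],[0,0,0.13,0,0],[0,0,0.13,0,0],[-0.072,0.127,0,-0.117,0],[-0.072,0.127,0,-0.117,0],[-0.072,0.127,0,-0.117,0],[-0.072,0.127,0,-0.117,0]]'
python3 -m crank '[[-0.072,0.127,0,-0.117,0],[-0.072,0.127,0,-0.117,0],[-0.072,0.127,0,-0.117,0],[-0.072,0.127,0,-0.117,0],[-0.072,0.127,0,-0.117,0],[-0.072,0.127,0,-0.117,0],[-0.072,0.127,0,-0.117,0],[-0.072,0.127,0,-0.116,0]]'
python3 -m crank '[[0,0,-0.1,0,0],[0,0,-0.12,0,0],[0,0,-0.12,0,0],[0,0,-0.12,0,0],[0,0,-0.04,0,0],[0,0,0,0,0],[0,0,0,0,0],[0,0,0,0,0]]'
python3 -c "
from h import *
go(.5022,.3258,.105,-1.30)
s=r.grab_frame('scene');print(proj('scene',[[*stand(.042,y),.146] for y in(.066,.022)]))
h=cv2.cvtColor(s,cv2.COLOR_BGR2HSV)
m=((h[...,2]>200)&(h[...,1]<40)).astype(np.uint8);m[:220]=0;m[300:]=0;n,_,st,ce=cv2.connectedComponentsWithStats(m);print([(st[i].tolist(),ce[i].round(1).tolist()) for i in range(1,n) if 10<st[i][4]<300])"
```

```text
clock: 44.42
tcp_pos: [0.6743, 0.0195, 0.1006]
orientation: [-2.429, -1.992, 0.001]
contact_force: [1.2, 0.5, -0.2]
grip_width: 0.0151
gripper_force: 29.4
t 44.4 tcp [0.6743 0.0195 0.1006] a -0.197 w 0.0151 gf 29.4 F [ 1.2  0.5 -0.2] | units [0.006 0.001 0.007] turn -0.001
clock: 45.08
tcp_pos: [0.6742, 0.0196, 0.1866]
orientation: [-2.429, -1.992, 0.001]
contact_force: [0.2, -0.0, -0.1]
grip_width: 0.043
gripper_force: 0.0
clock: 45.75
tcp_pos: [0.6163, 0.122, 0.2903]
orientation: [-2.756, -1.507, -0.002]
contact_force: [0.5, 0.7, 0.1]
grip_width: 0.0431
gripper_force: 0.0
clock: 46.42
tcp_pos: [0.5009, 0.3256, 0.2902]
orientation: [-3.112, -0.418, -0.001]
contact_force: [0.5, 0.8, -0.6]
grip_width: 0.0429
gripper_force: 0.0
clock: 47.08
tcp_pos: [0.5028, 0.3248, 0.1909]
orientation: [-3.111, -0.425, -0.003]
contact_force: [0.1, 0.1, 0.0]
grip_width: 0.0427
gripper_force: 0.0
t 47.1 tcp [0.5028 0.3248 0.1909] a -1.299 w 0.0427 gf 0.0 F [0.1 0.1 0. ] | units [-0.003  0.005 -0.429] turn -0.001
[[235.66638426 264.28032568]
 [228.1425321  251.99839963]]
[([156, 220, 13, 17, 109], [162.0, 228.4]), ([226, 251, 7, 5, 28], [229.1, 252.7]), ([234, 262, 7, 6, 33], [236.8, 264.6]), ([282, 266, 6, 4, 18], [284.6, 267.3]), ([402, 284, 7, 6, 30], [405.0, 286.5]), ([129, 294, 22, 6, 107], [140.2, 296.8]), ([392, 297, 8, 3, 19], [395.1, 298.2])]
```

```bash
python3 -m crank '[[-0.003,0.005,-0.1,-0.001,0],[0,0,-0.12,0,0],[0,0,-0.12,0,0],[0,0,-0.06,0,0],[0,0,-0.029,0,0],[0,0,0,0,0],[0,0,0,0,0],[0,0,0,0,0]]'
python3 -m crank '[[0,0,0,0,-1],[0,0,0,0,-1],[0,0,0,0,-1],[0,0,0,0,-1],[0,0,0,0,-1],[0,0,0,0,-1]]' 30
python3 -m crank '[[0,0,0.1,0,-1],[0,0,0.13,0,-1],[0,0,0.13,0,-1],[0,0,0.13,0,-1],[0,0,0.13,0,-1],[0,0,0.13,0,-1],[0,0,0.13,0,-1],[0,0,0.13,0,-1]]'
python3 -m crank '[[0.063,-0.134,0,0.108,-1],[0.063,-0.134,0,0.108,-1],[0.063,-0.134,0,0.108,-1],[0.063,-0.134,0,0.108,-1],[0.063,-0.134,0,0.108,-1],[0.063,-0.134,0,0.108,-1],[0.063,-0.134,0,0.108,-1],[0.063,-0.134,0,0.108,-1]]'
python3 -m crank '[[0.063,-0.134,0,0.108,-1],[0.063,-0.134,0,0.108,-1],[0.063,-0.134,0,0.108,-1],[0.063,-0.134,0,0.108,-1],[0.067,-0.136,0,0.105,-1],[0,0,0,0,-1],[0,0,0,0,-1],[0,0,0,0,-1]]'
python3 -c "
from h import *
go(*stand(.042,-.022),.15,-.198)"
```

```text
clock: 47.8
tcp_pos: [0.5022, 0.3259, 0.1048]
orientation: [-3.112, -0.424, -0.003]
contact_force: [1.0, -0.6, 0.0]
grip_width: 0.0425
gripper_force: 0.0
clock: 48.3
tcp_pos: [0.5018, 0.3259, 0.1041]
orientation: [-3.112, -0.425, -0.002]
contact_force: [-0.3, 0.3, 6.3]
grip_width: 0.0147
gripper_force: 30.4
clock: 48.97
tcp_pos: [0.5008, 0.3252, 0.3064]
orientation: [3.113, 0.424, -0.001]
contact_force: [0.8, -0.1, 0.0]
grip_width: 0.015
gripper_force: 29.8
clock: 49.63
tcp_pos: [0.6021, 0.1097, 0.3051]
orientation: [-2.791, -1.442, 0.001]
contact_force: [-0.2, 0.3, -0.6]
grip_width: 0.0156
gripper_force: 29.8
clock: 50.3
tcp_pos: [0.6655, -0.0229, 0.3049]
orientation: [-2.432, -1.988, 0.001]
contact_force: [1.0, 0.6, 0.1]
grip_width: 0.0151
gripper_force: 29.8
t 50.3 tcp [ 0.6655 -0.0229  0.3049] a -0.200 w 0.0151 gf 29.8 F [1.  0.6 0.1] | units [ 0.007 -0.002 -0.774] turn 0.003
```

```bash
python3 -m crank '[[0.007,-0.002,-0.1,0.003,-1],[0,0,-0.13,0,-1],[0,0,-0.13,0,-1],[0,0,-0.13,0,-1],[0,0,-0.13,0,-1],[0,0,-0.1,0,-1],[0,0,-0.05,0,-1],[0,0,0,0,-1]]' 30
python3 -m crank '[[0,0,0,0,-1],[0,0,0,0,-1],[0,0,0,0,-1]]'
python3 -c "
from h import *
go(*stand(.042,-.022),.102,-.198)"
python3 -m crank '[[-0.006,0.002,-0.04,0,-1],[0,0,-0.05,0,-1],[0,0,-0.05,0,-1],[0,0,-0.05,0,-1],[0,0,-0.04,0,-1],[0,0,-0.02,0,-1],[0,0,0,0,-1],[0,0,0,0,-1]]' 30
python3 -c "
from h import *
go(*stand(.042,-.022),.102,-.198)"
```

```text
clock: 50.97
tcp_pos: [0.6654, -0.0214, 0.1488]
orientation: [-2.424, -1.993, 0.005]
contact_force: [-0.7, 0.3, -0.7]
grip_width: 0.0153
gripper_force: 29.8
clock: 51.22
tcp_pos: [0.6682, -0.0236, 0.153]
orientation: [2.428, 1.992, 0.003]
contact_force: [-0.2, -0.2, 0.6]
grip_width: 0.0151
gripper_force: 29.8
t 51.2 tcp [ 0.6682 -0.0236  0.153 ] a -0.197 w 0.0151 gf 29.8 F [-0.2 -0.2  0.6] | units [-0.007  0.001 -0.255] turn -0.002
clock: 51.88
tcp_pos: [0.6658, -0.0234, 0.1008]
orientation: [-2.429, -1.992, 0.001]
contact_force: [0.2, 0.2, 0.6]
grip_width: 0.0154
gripper_force: 29.8
t 51.9 tcp [ 0.6658 -0.0234  0.1008] a -0.197 w 0.0154 gf 29.8 F [0.2 0.2 0.6] | units [0.005 0.001 0.006] turn -0.001
```

```bash
python3 -m crank '[[0,0,0,0,-0.5],[0,0,0,0,0],[0,0,0,0,0],[0,0,0,0,0],[0,0,0.06,0,0],[0,0,0.1,0,0],[0,0,0.13,0,0],[0,0,0.13,0,0]]' 30
python3 -m crank '[[0,0,0.13,0,0],[0,0,0.13,0,0],[0,0,0.13,0,0],[0,0,0.13,0,0],[-0.08,0.13,0,-0.108,0],[-0.08,0.13,0,-0.108,0],[-0.08,0.13,0,-0.108,0],[-0.08,0.13,0,-0.108,0]]'
python3 -m crank '[[-0.08,0.13,0,-0.108,0],[-0.08,0.13,0,-0.108,0],[-0.08,0.13,0,-0.108,0],[-0.08,0.13,0,-0.108,0],[-0.08,0.13,0,-0.108,0],[-0.08,0.13,0,-0.108,0],[-0.08,0.13,0,-0.108,0],[-0.08,0.13,0,-0.108,0]]'
python3 -m crank '[[-0.076,0.123,0,-0.104,0],[0,0,-0.1,0,0],[0,0,-0.12,0,0],[0,0,-0.12,0,0],[0,0,-0.1,0,0],[0,0,-0.04,0,0],[0,0,0,0,0],[0,0,0,0,0]]'
python3 -c "
from h import *
go(.4596,.3133,.105,-1.30)
s=r.grab_frame('scene');print(proj('scene',[[*stand(.042,y),.146] for y in(.066,.022,-.022)]))
h=cv2.cvtColor(s,cv2.COLOR_BGR2HSV)
m=((h[...,2]>200)&(h[...,1]<40)).astype(np.uint8);m[:220]=0;m[300:]=0;n,_,st,ce=cv2.connectedComponentsWithStats(m);print([(st[i].tolist(),ce[i].round(1).tolist()) for i in range(1,n) if 10<st[i][4]<300])"
```

```text
clock: 52.55
tcp_pos: [0.6656, -0.0234, 0.1868]
orientation: [-2.429, -1.992, 0.001]
contact_force: [1.5, -1.0, -0.2]
grip_width: 0.0427
gripper_force: 0.0
clock: 53.22
tcp_pos: [0.6012, 0.0814, 0.2904]
orientation: [-2.734, -1.546, -0.002]
contact_force: [0.5, -0.1, -0.1]
grip_width: 0.0423
gripper_force: 0.0
clock: 53.88
tcp_pos: [0.4731, 0.2897, 0.2903]
orientation: [-3.092, -0.549, -0.001]
contact_force: [0.8, 0.4, -0.4]
grip_width: 0.0427
gripper_force: 0.0
clock: 54.55
tcp_pos: [0.4593, 0.3133, 0.1943]
orientation: [-3.112, -0.429, -0.001]
contact_force: [-0.6, -0.7, -0.2]
grip_width: 0.0428
gripper_force: 0.0
t 54.5 tcp [0.4593 0.3133 0.1943] a -1.297 w 0.0428 gf 0.0 F [-0.6 -0.7 -0.2] | units [ 0.002  0.    -0.446] turn -0.004
[[235.66638426 264.28032568]
 [228.1425321  251.99839963]
 [221.10879468 240.51782133]]
[([156, 220, 13, 17, 108], [162.0, 228.4]), ([219, 239, 7, 5, 25], [221.8, 241.1]), ([226, 250, 7, 6, 29], [229.3, 252.5]), ([234, 262, 7, 6, 33], [236.8, 264.6]), ([282, 266, 6, 4, 17], [284.7, 267.4]), ([402, 284, 8, 6, 39], [405.7, 286.7]), ([129, 294, 22, 6, 107], [140.2, 296.8])]
```

```bash
python3 -m crank '[[0.002,0,-0.1,-0.003,0],[0,0,-0.12,0,0],[0,0,-0.12,0,0],[0,0,-0.06,0,0],[0,0,-0.046,0,0],[0,0,0,0,0],[0,0,0,0,0],[0,0,0,0,0]]'
python3 -m crank '[[0,0,0,0,-1],[0,0,0,0,-1],[0,0,0,0,-1],[0,0,0,0,-1],[0,0,0,0,-1],[0,0,0,0,-1]]' 30
python3 -m crank '[[0,0,0.1,0,-1],[0,0,0.13,0,-1],[0,0,0.13,0,-1],[0,0,0.13,0,-1],[0,0,0.13,0,-1],[0,0,0.13,0,-1],[0,0,0.13,0,-1],[0,0,0.13,0,-1]]'
python3 -m crank '[[0.071,-0.135,0,0.1,-1],[0.071,-0.135,0,0.1,-1],[0.071,-0.135,0,0.1,-1],[0.071,-0.135,0,0.1,-1],[0.071,-0.135,0,0.1,-1],[0.071,-0.135,0,0.1,-1],[0.071,-0.135,0,0.1,-1],[0.071,-0.135,0,0.1,-1]]'
python3 -m crank '[[0.071,-0.135,0,0.1,-1],[0.071,-0.135,0,0.1,-1],[0.071,-0.135,0,0.1,-1],[0.071,-0.135,0,0.1,-1],[0.071,-0.14,0,0.1,-1],[0.073,-0.138,0,0.1,-1],[0,0,0,0,-1],[0,0,0,0,-1]]'
python3 -m crank '[[0,0,0,0,-1],[0,0,0,0,-1]]'
python3 -c "
from h import *
go(*stand(.042,-.066),.15,-.198)"
```

```text
clock: 55.27
tcp_pos: [0.4601, 0.3138, 0.1054]
orientation: [-3.112, -0.426, -0.003]
contact_force: [0.5, -0.4, 0.8]
grip_width: 0.043
gripper_force: 0.0
clock: 55.77
tcp_pos: [0.4598, 0.3139, 0.1049]
orientation: [-3.111, -0.426, -0.002]
contact_force: [-0.4, 0.6, 6.4]
grip_width: 0.0157
gripper_force: 29.4
clock: 56.43
tcp_pos: [0.4588, 0.3129, 0.3072]
orientation: [3.112, 0.425, -0.001]
contact_force: [-0.4, 0.4, 0.2]
grip_width: 0.0155
gripper_force: 29.4
clock: 57.1
tcp_pos: [0.573, 0.0958, 0.3059]
orientation: [-2.826, -1.372, 0.001]
contact_force: [0.9, -0.1, -0.3]
grip_width: 0.0152
gripper_force: 29.4
clock: 57.77
tcp_pos: [0.6581, -0.0694, 0.3058]
orientation: [2.436, 1.983, -0.002]
contact_force: [0.8, 1.6, 0.4]
grip_width: 0.0152
gripper_force: 29.5
clock: 57.93
tcp_pos: [0.6581, -0.0645, 0.3057]
orientation: [-2.429, -1.99, 0.0]
contact_force: [0.4, -0.2, 0.3]
grip_width: 0.015
gripper_force: 29.5
t 57.9 tcp [ 0.6581 -0.0645  0.3057] a -0.198 w 0.0150 gf 29.5 F [ 0.4 -0.2  0.3] | units [ 0.001 -0.01  -0.779] turn -0.000
```

```bash
python3 -m crank '[[0.001,-0.01,-0.1,0,-1],[0,0,-0.13,0,-1],[0,0,-0.13,0,-1],[0,0,-0.13,0,-1],[0,0,-0.13,0,-1],[0,0,-0.1,0,-1],[0,0,-0.05,0,-1],[0,0,0,0,-1]]' 30
python3 -m crank '[[0,0,0,0,-1],[0,0,0,0,-1],[0,0,0,0,-1]]'
python3 -c "
from h import *
go(*stand(.042,-.066),.102,-.198)"
```

```text
clock: 58.6
tcp_pos: [0.657, -0.0662, 0.1497]
orientation: [-2.427, -1.99, 0.005]
contact_force: [0.0, 0.5, -0.3]
grip_width: 0.0155
gripper_force: 29.5
clock: 58.85
tcp_pos: [0.6596, -0.0683, 0.1538]
orientation: [2.43, 1.989, 0.003]
contact_force: [-0.0, -0.6, 0.2]
grip_width: 0.0152
gripper_force: 29.5
t 58.9 tcp [ 0.6596 -0.0683  0.1538] a -0.199 w 0.0152 gf 29.5 F [-0.  -0.6  0.2] | units [-0.007  0.009 -0.259] turn 0.001
```

```bash
python3 -m crank '[[-0.005,0.009,-0.04,0,-1],[0,0,-0.05,0,-1],[0,0,-0.05,0,-1],[0,0,-0.05,0,-1],[0,0,-0.04,0,-1],[0,0,-0.022,0,-1],[0,0,0,0,-1],[0,0,0,0,-1]]' 30
python3 -m crank '[[0,0,0,0,-0.5],[0,0,0,0,0],[0,0,0,0,0],[0,0,0,0,0],[0,0,0.06,0,0],[0,0,0.1,0,0],[0,0,0.13,0,0],[0,0,0.13,0,0]]' 30
python3 -m crank '[[0,0,0.13,0,0],[0,0,0.13,0,0],[0,0,0.13,0,0],[0,0,0.13,0,0],[-0.1,-0.1,0,0,0],[-0.12,-0.14,0,0,0],[-0.12,-0.14,0,0,0],[-0.12,-0.14,0,0,0]]'
python3 -m crank '[[-0.1,-0.14,0,0,0],[-0.1,-0.14,0,0,0],[0,-0.1,0,0,0],[0,0,0,0,0],[0,0,0,0,0],[0,0,0,0,0]]'
python3 -c "
from h import *
s=r.grab_frame('scene');t=r.grab_frame('top');print(proj('scene',[[*stand(.042,y),.146] for y in(.066,.022,-.022,-.066)]))
h=cv2.cvtColor(s,cv2.COLOR_BGR2HSV)
m=((h[...,2]>200)&(h[...,1]<40)).astype(np.uint8);m[:215]=0;m[300:]=0;n,_,st,ce=cv2.connectedComponentsWithStats(m);print([(st[i].tolist(),ce[i].round(1).tolist()) for i in range(1,n) if 10<st[i][4]<300])
o=cv2.imread('pics/s11s.png')
d=cv2.absdiff(s,o).max(2);d[:180]=0;d[:,:205]=0;d[:,330:]=0
n,_,st,ce=cv2.connectedComponentsWithStats((d>50).astype(np.uint8));print('diff scene',[st[i].tolist() for i in range(1,n) if st[i][4]>6])
orange();h=cv2.cvtColor(o,cv2.COLOR_BGR2HSV)
m=cv2.inRange(h,(5,190,170),(18,255,255));n,_,st,ce=cv2.connectedComponentsWithStats(m);print('before',[(st[i].tolist()) for i in range(1,n) if st[i][4]>15])"
```

```text
clock: 59.52
tcp_pos: [0.6575, -0.0668, 0.1013]
orientation: [-2.432, -1.989, 0.001]
contact_force: [-0.2, 0.3, -0.6]
grip_width: 0.015
gripper_force: 29.6
clock: 60.18
tcp_pos: [0.6572, -0.0666, 0.1872]
orientation: [-2.431, -1.989, 0.001]
contact_force: [0.5, 0.3, 1.1]
grip_width: 0.0424
gripper_force: 0.0
clock: 60.85
tcp_pos: [0.5644, -0.1716, 0.2908]
orientation: [2.431, 1.989, 0.001]
contact_force: [1.2, -0.7, 0.2]
grip_width: 0.0423
gripper_force: 0.0
clock: 61.35
tcp_pos: [0.526, -0.2456, 0.2901]
orientation: [-2.431, -1.99, -0.001]
contact_force: [0.1, -0.5, -0.2]
grip_width: 0.0429
gripper_force: 0.0
[[235.66638426 264.28032568]
 [228.1425321  251.99839963]
 [221.10879468 240.51782133]
 [214.51859573 229.76232021]]
[([154, 215, 15, 22, 125], [161.1, 226.7]), ([420, 215, 7, 5, 22], [423.0, 217.3]), ([212, 228, 7, 5, 26], [215.4, 230.0]), ([219, 239, 7, 5, 27], [222.0, 241.1]), ([226, 250, 7, 6, 28], [229.2, 252.5]), ([234, 262, 7, 6, 33], [236.8, 264.6]), ([282, 266, 6, 4, 18], [284.6, 267.3]), ([37, 279, 9, 6, 13], [41.2, 281.3]), ([129, 294, 22, 6, 107], [140.2, 296.8])]
diff scene [[212, 228, 31, 82, 1174]]
orange [([240, 195, 6, 11, 27], [241.9, 201.3]), ([223, 198, 14, 17, 109], [228.6, 205.8]), ([291, 267, 18, 26, 210], [299.7, 280.4]), ([279, 271, 10, 26, 111], [283.3, 284.1])]
before [[240, 195, 6, 11, 27], [223, 198, 14, 17, 112], [291, 267, 18, 26, 209], [279, 271, 10, 26, 111]]
```

The four cap tops match the well positions to within about 1 px, and the clamps and panel haven't moved. Handing in.

```bash
python3 -c "
from bench import r
print(r.hand_in())"
```

```text
the job is handed in; nothing more can be done
None
```

The panel is leaning on the stand with a clamp on each side edge, all four markers are in the wells, the vase and sculpture were left alone, and the job is handed in; the judge returned no verdict.

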